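# Fit the box divider and hover the lid over the box

### The job

Slide the divider from its stand edgewise into the groove in the middle of the wooden storage box, fully down, and let go of it. Then carry the lid over the row of spice jars without disturbing them and finish still holding it level about a finger's breadth (15 mm) above the box, centred and lined up with the rim and not touching, so that I can check the fit before it goes down.

Things in the scene. Friction and masses are not known exactly. Their poses are not given: they have to be found in the camera images.
- storage_box: Fixed brown wooden box, open on top, 200 (x) x 106 (y) x 80 (z) mm outside; walls 7 mm, floor 8 mm thick; inside 186 x 92 mm. Origin: centre of its underside. x runs along the box, y across it. Half-way along each long inner wall two dark rails form an upright groove, 10 mm wide (in x) and 8 mm deep, flared to about 20 mm at its mouth; the rails end 12 mm below the rim. The divider stands in these two grooves, across the box.
- box_mouth (a point): Centre of the storage box's mouth, level with the rim (80 mm above the worktop); axes as the box.
- slot_bottom (a point): Point on the storage box's inner floor half-way between the two grooves, 8 mm above the worktop and 72 mm below the rim; axes as the box.
- stand: Fixed light wood stand, base 70 (x) x 110 (y) x 8 mm, with two cheeks up to 30 mm high that leave a slot 12 mm wide in x and 100 mm long in y, slot floor 8 mm above the worktop; the divider waits upright in it. Origin: centre of its underside.
- divider: Loose divider, see divider_grip. Origin: centre of its lower edge.
- divider_grip (a point): Centre of the divider's grip strip, 49 mm above the divider's lower edge. The divider is an upright white plate 6 (x) x 86 (y) x 58 mm (z) with a blue strip 12 (x) x 50 (y) x 26 mm (z) round its top, total height 62 mm, 60 g; x is its thickness, y its length, z up. Take the strip from above, closing along its x. Fully down in the box its top is 10 mm below the rim.
- lid: Loose lid, see lid_grip. Origin: centre of its underside.
- lid_grip (a point): Centre of the bar grip on the lid, 30 mm above the lid's underside. The lid is a brown wooden plate 204 (x) x 110 (y) x 6 mm with a 170 x 76 x 6 mm light wood plug beneath it (underside at 0, plate top at 12 mm) and a solid dark bar 90 (x) x 18 (y) mm on top from 12 to 45 mm; about 220 g; it lies plug down on the worktop. x runs along the lid, z up. Take the bar from above, closing along its y.
- spice1_mid (a point): Centre of a loose spice jar with a red cap, 45 mm across and 106 mm high, standing in the row between lid and box; half-way up.
- spice2_mid (a point): Centre of a loose spice jar with a red cap, 45 mm across and 106 mm high, standing in the row between lid and box; half-way up.
- spice3_mid (a point): Centre of a loose spice jar with a red cap, 45 mm across and 106 mm high, standing in the row between lid and box; half-way up.
Things that resemble listed ones, but are neither listed nor needed, are in the scene too. Of the things shaped like the divider, the white one is meant.

How it is judged:
On the way, in this order (a step that is already met when the one before it is completed fails the run):
1. the divider stands fully down in the box's groove and has been let go (z of divider_grip in the frame of slot_bottom between 0.043 and 0.055 m and x of divider_grip in the frame of slot_bottom between -0.01 and 0.01 m and y of divider_grip in the frame of slot_bottom between -0.008 and 0.008 m and angle between divider_grip's own z axis and vertical below 0.15 rad and angle between the x axis of divider_grip and the x axis of box_mouth, either way round below 0.15 rad and contact force between the fingers and divider below 0.1 N), for 0.2 s.
2. the lid passes over the row of jars, its underside above their tops (its grip within 90 mm of a jar's axis, seen from above) (((horizontal distance between lid_grip and spice1_mid below 0.09 m and height (world z) of lid_grip above 0.138 m) or (horizontal distance between lid_grip and spice2_mid below 0.09 m and height (world z) of lid_grip above 0.138 m) or (horizontal distance between lid_grip and spice3_mid below 0.09 m and height (world z) of lid_grip above 0.138 m))), for 0.02 s.
At the end, for the whole second after the job is handed in: Divider released in the groove: within 6 mm of fully down, 10/8 mm of its middle (along/across the box), 0.15 rad upright and square. Lid in the fingers, still, touching nothing else, 2-35 mm above the rim, centred within 12/10 mm, level and parallel within 0.09 rad. Jars upright within 25 mm (all of step 1 and x of lid_grip in the frame of box_mouth between -0.012 and 0.012 m and y of lid_grip in the frame of box_mouth between -0.01 and 0.01 m and z of lid_grip in the frame of box_mouth between 0.032 and 0.065 m and angle between lid_grip's own z axis and vertical below 0.09 rad and angle between the x axis of lid_grip and the x axis of box_mouth, either way round below 0.09 rad and contact force between lid and storage_box below 0.05 N and contact force between lid and divider below 0.05 N and contact force between the fingers and lid above 1 N and linear speed of lid below 0.03 m/s and distance of each of spice1_mid, spice2_mid, spice3_mid from where it was at the start of the episode below 0.025 m and angle between each of spice1_mid, spice2_mid, spice3_mid's own z axis and vertical below 0.25 rad); the arm keeps its last pose, push and grip.
It fails at once if a spice jar is knocked or moved by more than 25 mm (distance of any of spice1_mid, spice2_mid, spice3_mid from where it was at the start of the episode above 0.025 m or angle between any of spice1_mid, spice2_mid, spice3_mid's own z axis and vertical above 0.25 rad).
It also fails if it takes over 72 s, if anything falls off the work surface, if the arm or the gripper's body presses on something with over 40 N, if the wrist force passes 120 N, or if a joint passes its speed limit or range.

### The arm

A 6-joint arm with a two-finger parallel gripper is mounted at the origin on a cart in front of the work surface, level with it; the furniture and walls round the work are solid. World frame = base frame: x ahead of the robot, y to its left, z up, the work surface at z = 0. Lengths are in m, angles in rad, forces in N, time in s.
With the tool pointing down it reaches from about 0.375 to 0.975 m from the base axis. Payload 3.8 kg.
Tool frame: the origin (TCP) lies at the very end of the fingers, on their centre line; the grasp point (between the pads) lies 19 mm behind it; z points along the fingers, y is the direction in which the jaws open and shut (so a half turn about z gives the same grasp; the last joint's range is limited). The gripper opens to 85 mm and grips with 20 to 120 N. Pads are 22 mm wide; open, the fingers measure 114 mm over their backs; the gripper's body (76 mm by 85 mm) begins 54 mm behind the grasp point. The pads swing forward as they close: fully open they stand 13 mm farther back than shut.
Start: joints at [1.302, 0.264, 1.604, -0, 1.274, -0.037], TCP at [0.155, 0.657, 0.199] pointing down, gripper open.
Joint ranges: [-2.63, 2.63], [-0.94, 2.18], [0.31, 2.57], [-1.31, 4.45], [0, 2.66], [-2.55, 2.55]. Speed limits (rad/s): [2.57, 2.57, 3.14, 3.14, 3.14, 3.14].

### API

Orientations are given as a rotation vector (axis times angle).
In Python, from rig import status, snapshot, job, outline_of, landmark_of gives the robot as it stands.
- The arm moves only by the tool send_rows, never from a script. Its argument "commands" is a list of rows, each an object with "travel": the shift along the tool's x, y, z in mm, a list of three; "turn": the turn about the tool's z in degrees; "gripper": the finger opening in mm, from 0 to 85.4. A call has 1 to 5 rows; each row is the pose to reach, as a shift and turn from the pose measured when the call began, along the tool's axes at that moment; what a row does not reach only later rows make up. A row lasts 1/10 s, in which the tool goes at most 50 mm and 8.59 degrees, less where a joint would pass 70% of its speed; a pose out of reach is approached as far as the arm can. A call with a gripper value outside its range is refused whole. The fingers move at their own pace and stop on an object; "grip_force" is the grip in N (left out, the last holds). Time passes only in rows, so rows that repeat a pose let the fingers close. It gives the time, the measured TCP pose, the force and the opening at its end, in the units of the state.
- status.read_state(): the state, without advancing time (a new reading comes with each control period).
- snapshot(name): name is "scene" or "top"; returns a dict with "color" (420x560x3 uint8, red, green, blue), "fx", "fy", "cx", "cy" (pixels), "view" (4x4, takes a point from world to camera coordinates). Camera axes: x right, y up, looking along -z (the intrinsics and any distortion apply to the point x, -y, -z); pixel columns grow to the right and rows downward; lengths in m; the calibration is good to about 2 mm. A picture is of the moment at which its call begins. There is no depth.
- job.close_job(): hands the job in, once; it reports no verdict.
Trained networks look in the newest picture that a camera, given by its name, has taken for a name from the list of things; names that differ only in an ending like _2 or _b are one class to them, and where a whole thing is asked for, a point or a joint stands for the part that bears it (a point fixed in the world has none). Each returns a list of dicts, best first, with "conf" (0 to 1); they miss things now and then, are a little off and sometimes report something else, mostly with a low value. They report only what shows in the picture. A call takes as long as a camera call. They do not tell look-alikes from the thing itself.
- outline_of(label, camera): "region" (420x560 bool, what is visible of it).
- landmark_of(label, camera): "xyz" ([x, y, z] in m, in world coordinates, good to about 4 mm: a listed point, or the origin of a listed thing).
The state is a dict: "time_s": time; "joints": joint angles; "qd": joint speeds; "effort": joint torques, N m; "ee_pos": TCP position; "orientation": TCP orientation; "ft_force": force on the tool from outside, world axes, zero at the start; "torque": the same for the moment, N m; "grip_width": finger opening in m.
Only numpy, scipy, OpenCV 4.12 (cv2) and the standard library are available. Lean on these libraries where they do the work, as an engineer would, in place of code of your own. Each camera call takes 0.05 s, during which the arm holds its last target.

## Working session

There is one attempt and no reset: what is moved stays moved. The work goes in short steps, Python scripts to look and compute and a tool call to move; the robot and the scene stay as the last step left them, time stands still between calls to the robot, and variables do not carry over. Pictures are saved under pics/ and viewed, and the job is handed in when it is done.

Besides the shell and the picture viewer there is one more tool, called after "Call:" as name([rows], argument=value, ...), one row to a line, values as JSON. send_rows: Moves the arm, as the interface text tells. Its arguments: {"type":"object","properties":{"commands":{"type":"array","items":{"type":"object","properties":{"travel":{"type":"array","items":{"type":"number"}},"turn":{"type":"number"},"gripper":{"type":"number"}}}},"grip_force":{"type":"number"}},"required":["commands"]}

```bash
ls; mkdir -p pics; cat > h.py <<'E'
import numpy as np,cv2
from rig import status,snapshot,job,outline_of,landmark_of
def snap(n,f):
    s=snapshot(n); cv2.imwrite('pics/'+f,s['color'][:,:,::-1]); return s
def proj(s,p):
    p=np.atleast_2d(p); c=(s['view']@np.c_[p,np.ones(len(p))].T).T
    return np.c_[s['cx']+s['fx']*c[:,0]/-c[:,2], s['cy']+s['fy']*(-c[:,1])/-c[:,2]]
def ray(s,u,v,z):
    V=np.linalg.inv(s['view']); d=V[:3,:3]@np.array([(u-s['cx'])/s['fx'],-(v-s['cy'])/s['fy'],-1]); o=V[:3,3]
    return o+d*(z-o[2])/d[2]
E
python3 - <<'E'
from h import *
print(status.read_state())
for n in('scene','top'):
    s=snap(n,n+'1.png'); print({k:(v if k!='color' else 0) for k,v in s.items()})
    for l in ['storage_box','box_mouth','slot_bottom','stand','divider','divider_grip','lid','lid_grip','spice1_mid']:
        print(n,l,[(round(d['conf'],2),np.round(d['xyz'],3).tolist()) for d in landmark_of(l,n)])
E
```

```text
pics
{'time_s': 0.0, 'joints': array([ 1.30210622e+00,  2.64741073e-01,  1.60537939e+00, -3.29071103e-05,
        1.27369820e+00, -3.68690144e-02]), 'qd': array([ 0.00076136, -0.00033348, -0.00023578,  0.00094809,  0.00050383,
        0.00145933]), 'effort': array([-3.17482634e-03, -5.15098608e+01, -3.67318225e+01, -2.70835171e-04,
        1.26529281e-02,  1.29362505e-06]), 'ee_pos': array([0.15486043, 0.65616752, 0.19726734]), 'orientation': array([-0.36327799, -3.12020647,  0.00346306]), 'ft_force': array([0.57684712, 0.2322298 , 0.19239422]), 'torque': array([ 0.03346008, -0.0087476 , -0.02997983]), 'grip_width': 0.08568442765154424}
{'color': 0, 'fx': 455.4883203544115, 'fy': 455.4883203544115, 'cx': 275.4225254980242, 'cy': 213.61042345298625, 'view': array([[ 0.74411379, -0.66774015,  0.0204391 , -0.4152179 ],
       [ 0.39942862,  0.46922123,  0.78758378, -0.18464841],
       [-0.53549178, -0.57788799,  0.61586851, -0.79398579],
       [ 0.        ,  0.        ,  0.        ,  1.        ]])}
scene storage_box [(0.9, [0.418, 0.156, 0.0])]
scene box_mouth [(0.65, [0.412, 0.15, 0.
[... 668 characters left out ...]
68,  0.02658757,  0.13921862, -0.45261747],
       [-0.13937175,  0.00398683,  0.99023211, -1.19105391],
       [ 0.        ,  0.        ,  0.        ,  1.        ]])}
top storage_box [(0.67, [0.418, 0.147, -0.002])]
top box_mouth [(0.86, [0.415, 0.145, 0.079]), (0.72, [0.544, -0.019, 0.051]), (0.5, [0.49, -0.382, 0.032])]
top slot_bottom [(0.91, [0.414, 0.148, 0.01])]
top stand [(0.64, [0.48, -0.18, -0.0])]
top divider [(0.64, [0.394, -0.026, 0.055]), (0.52, [0.363, -0.234, 0.0])]
top divider_grip [(0.53, [0.476, -0.19, 0.057]), (0.51, [0.359, -0.236, 0.052])]
top lid [(0.64, [0.49, -0.382, -0.003])]
top lid_grip [(0.8, [0.493, -0.38, 0.028])]
top spice1_mid [(0.66, [0.399, -0.024, 0.055])]
```

View pics/scene1.png

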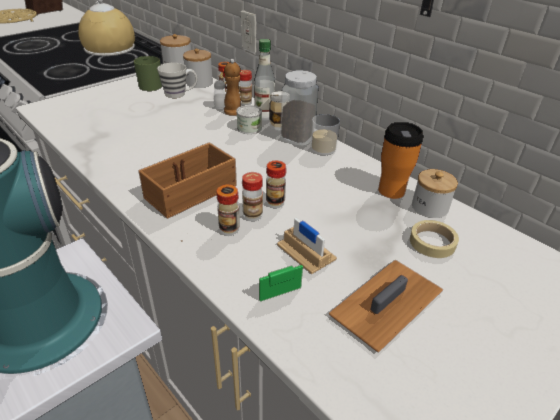

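View pics/top1.png

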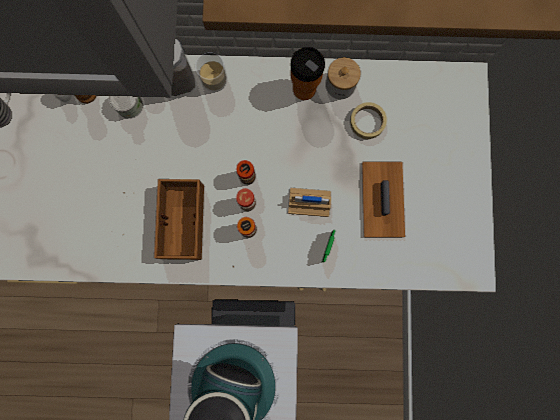

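```bash
python3 - <<'E'
import cv2,numpy as np
t=cv2.imread('pics/top1.png'); s=cv2.imread('pics/scene1.png')
a=cv2.resize(t[170:270,150:270],None,fx=5,fy=5,interpolation=3)
b=cv2.resize(t[155:275,280:420],None,fx=5,fy=5,interpolation=3)
c=cv2.resize(s[205:310,245:345],None,fx=5,fy=5,interpolation=3)
d=cv2.resize(s[140:240,130:300],None,fx=4,fy=4,interpolation=3)
for n,i in zip('abcd',(a,b,c,d)): cv2.imwrite(f'pics/c1{n}.png',i)
E
```

```text
(no output)
```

View pics/c1a.png

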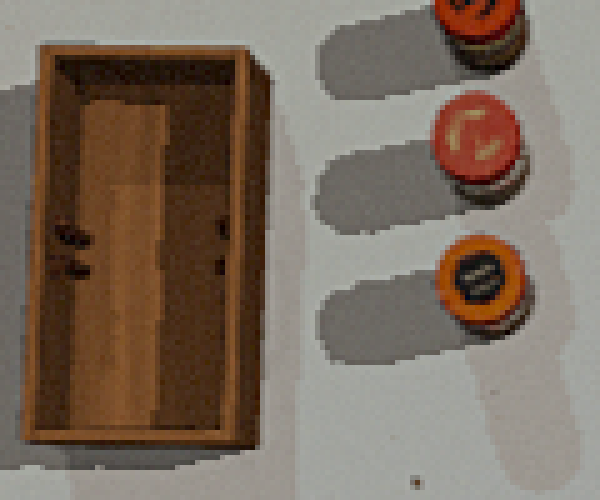

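View pics/c1b.png

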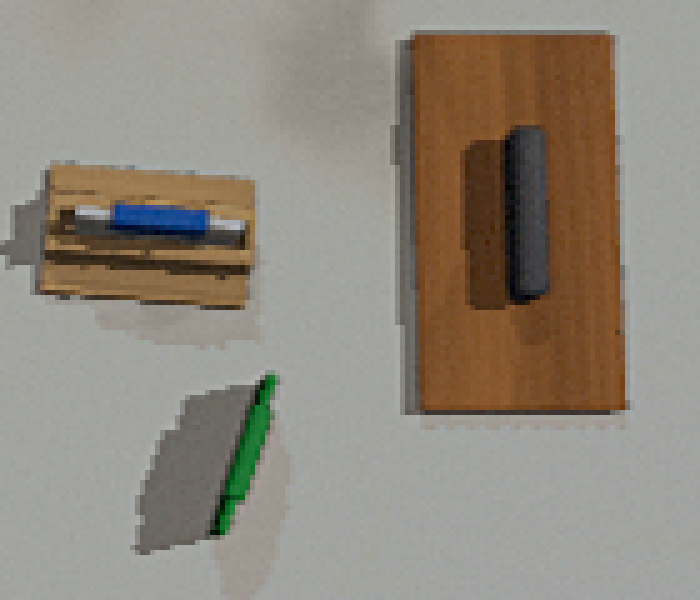

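View pics/c1c.png

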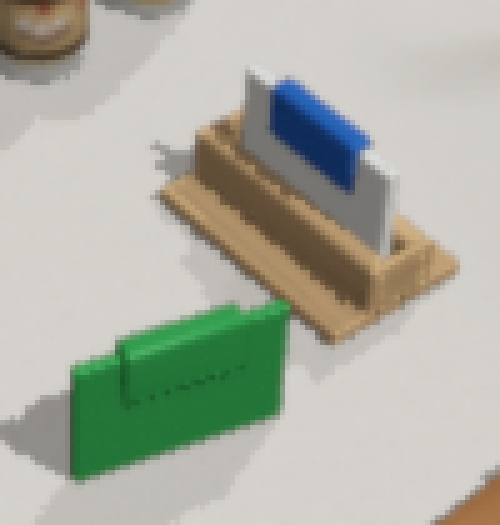

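View pics/c1d.png

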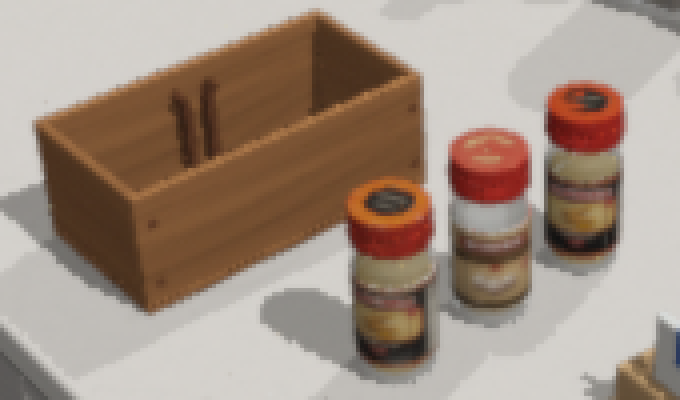

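```bash
cat > fit.py <<'E'
from h import *
from scipy.optimize import least_squares
import pickle
def fit(obs,x0,cams):
    # obs: (cam,local xyz (z world),uv)
    def f(q):
        c,s=np.cos(q[2]),np.sin(q[2]); r=[]
        for cam,l,uv in obs:
            p=[q[0]+c*l[0]-s*l[1],q[1]+s*l[0]+c*l[1],l[2]]
            r+=list(proj(cams[cam],p)[0]-uv)
        return np.array(r)
    R=least_squares(f,x0,loss='soft_l1'); return R.x,f(R.x).reshape(-1,2)
E
python3 - <<'E'
from fit import *
T=snapshot('top');S=snapshot('scene');C={'t':T,'s':S}
for n in C: print(n,np.linalg.inv(C[n]['view'])[:3,3])
ta=lambda u,v:np.array([150+u/5-.1,170+v/5-.1]); tb=lambda u,v:np.array([280+u/5-.1,155+v/5-.1])
sc=lambda u,v:np.array([245+u/5,205+v/5]); sd=lambda u,v:np.array([130+u/4,140+v/4])
hx,hy,z=.1,.053,.08
o=[('t',(hx,hy,z),ta(42,45)),('t',(hx,-hy,z),ta(247,47)),('t',(-hx,hy,z),ta(23,442)),('t',(-hx,-hy,z),ta(241,444)),
('s',(-hx,hy,z),sd(38,122)),('s',(hx,hy,z),sd(318,12)),('s',(hx,-hy,z),sd(420,74)),('s',(-hx,-hy,z),sd(135,198))]
for sub in (o,o[:4],o[4:]):
    q,r=fit(sub,[.415,.15,0],C);print('box',q.round(4),r.round(1).tolist())
hx,hy,z=.102,.055,.012
o=[('t',(hx,hy,z),tb(413,33)),('t',(hx,-hy,z),tb(613,35)),('t',(-hx,-hy,z),tb(627,411)),('t',(-hx,hy,z),tb(420,412))]
q,r=fit(o,[.49,-.38,0],C);print('lid',q.round(4),r.round(1).tolist())
hx,hy,z=.045,.009,.045
o=[('t',(hx,hy,z),tb(510,126)),('t',(hx,-hy,z),tb(547,126)),('t',(-hx,-hy,z),tb(550,296)),('t',(-hx,hy,z),tb(513,298))]
q,r=fit(o,[.49,-.38,0],C);print('bar',q.round(4),r.round(1).tolist())
hx,hy,z=.035,.055,.008
o=[('t',(hx,hy,z),tb(52,164)),('t',(hx,-hy,z),tb(255,181)),('t',(-hx,-hy,z),tb(246,308)),('t',(-hx,hy,z),tb(38,293)),
('s',(-hx,hy,z),sc(162,192)),('s',(-hx,-hy,z),sc(333,338)),('s',(hx,-hy,z),sc(458,265))]
q,r=fit(o,[.48,-.18,0],C);print('stand',q.round(4),r.round(1).tolist())
hx,hy,z=.006,.025,.070
o=[('t',(hx,hy,z),tb(112,203)),('t',(hx,-hy,z),tb(211,211)),
('s',(-hx,hy,z),sc(271,88)),('s',(hx,hy,z),sc(289,79)),('s',(hx,-hy,z),sc(369,143)),('s',(-hx,-hy,z),sc(354,152))]
q,r=fit(o,[.48,-.18,0],C);print('div',q.round(4),r.round(1).tolist())
print(status.read_state()['time_s'])
for n in (1,2,3):
  for c in ('top','scene'): print([(round(d['conf'],2),np.round(d['xyz'],3).tolist()) for d in landmark_of('spice%d_mid'%n,c)])
for u,v in ((480,2),(476,135),(482,275)): print(ray(T,*ta(u,v),.106))
E
```

```text
t [ 0.28531823 -0.11002372  1.24340329]
s [-0.04244963 -0.64945156  0.64290362]
box [0.4176 0.147  0.0236] [[-0.5, -0.1], [0.6, -0.3], [0.1, 0.3], [-0.4, 0.0], [-1.4, -0.1], [0.1, -1.2], [1.6, -0.2], [-0.0, 1.2]]
box [0.4176 0.1468 0.0236] [[-0.5, -0.1], [0.7, -0.3], [0.2, 0.3], [-0.3, 0.0]]
box [0.4179 0.1475 0.0233] [[-1.4, -0.2], [0.1, -1.3], [1.6, -0.3], [-0.0, 1.0]]
lid [ 0.4916 -0.382   0.0237] [[-0.4, 0.0], [0.4, -0.2], [0.2, 0.3], [-0.2, -0.0]]
bar [ 0.4912 -0.3808  0.0141] [[0.2, -0.1], [-0.3, 0.0], [-0.2, 0.3], [0.2, -0.2]]
stand [ 0.4777 -0.1855 -0.0641] [[-0.2, 0.0], [0.2, 0.3], [0.0, 0.8], [0.3, 0.1], [-0.7, -1.0], [0.2, -0.1], [1.0, -0.5]]
div [ 0.4765 -0.1884 -0.0625] [[0.3, 0.5], [0.1, 0.7], [-0.6, -0.2], [0.4, -0.7], [1.3, -0.6], [-0.3, 0.0]]
1.1
[(0.8, [0.395, -0.022, 0.052])]
[(0.91, [0.403, -0.02, 0.052]), (0.31, [0.493, -0.383, 0.0])]
[(0.75, [0.541, -0.018, 0.054])]
[(0.72, [0.545, -0.017, 0.05])]
[(0.72, [0.472, -0.018, 0.056])]
[(0.86, [0.473, -0.02, 0.05])]
[ 0.5385913  -0.02067524  0.106     ]
[ 0.47192214 -0.02116316  0.106     ]
[ 0.4030188  -0.02663137  0.106     ]
```

```bash
cat >> h.py <<'E'
from scipy.spatial.transform import Rotation as Ro
def plan(xyz,ydir=None):
    """xyz world TCP; ydir: world yaw angle of tool y (mod pi). prints travel mm, turn deg in tool axes"""
    st=status.read_state(); R=Ro.from_rotvec(st['orientation']).as_matrix()
    d=R.T@(np.array(xyz)-st['ee_pos'])*1000
    out=[d.round(1).tolist()]
    cur=np.arctan2(R[1,1],R[0,1])
    if ydir is not None:
        # turn about tool z (down) by +a => world yaw -a
        a=-(ydir-cur); a=(a+np.pi/2)%np.pi-np.pi/2
        out.append(np.degrees(a).round(2))
    print('pos',st['ee_pos'].round(4),'tilt z',R[:,2].round(4),'yaw y',round(np.degrees(cur),2),'t',round(st['time_s'],2),'F',st['ft_force'].round(1),'w',round(st['grip_width'],4),'j',st['joints'].round(2)); print('go',out)
E
python3 - <<'E'
from h import *
plan([.4765,-.187,.15],-.063)
plan([.4915,-.382,.15],.0237+np.pi/2)
E
```

```text
pos [0.1551 0.6569 0.1985] tilt z [-0.e+00 -1.e-04 -1.e+00] yaw y 76.72 t 1.4 F [0.3 0.1 0.5] w 0.0854 j [ 1.3   0.26  1.6   0.    1.27 -0.04]
go [[-506.8, -747.5, 48.6], np.float64(80.33)]
pos [0.1551 0.6569 0.1985] tilt z [-0.e+00 -1.e-04 -1.e+00] yaw y 76.72 t 1.4 F [0.3 0.1 0.5] w 0.0854 j [ 1.3   0.26  1.6   0.    1.27 -0.04]
go [[-566.2, -933.8, 48.6], np.float64(-14.64)]
```

```bash
cat > p.py <<'E'
import sys; from h import *
a=[float(v) for v in sys.argv[1:]]
plan(a[:3], np.radians(a[3]) if len(a)>3 else None)
E
python3 p.py .31 .47 .2 -3.6
```

```text
pos [0.1551 0.6569 0.1985] tilt z [-0.e+00 -1.e-04 -1.e+00] yaw y 76.72 t 1.4 F [0.3 0.1 0.5] w 0.0854 j [ 1.3   0.26  1.6   0.    1.27 -0.04]
go [[-193.7, -146.3, -1.4], np.float64(80.32)]
```

Call:
send_rows([
  {"travel":[-38,-29,0],"turn":8,"gripper":85},
  {"travel":[-77,-58,0],"turn":16,"gripper":85},
  {"travel":[-116,-88,0],"turn":24,"gripper":85},
  {"travel":[-155,-117,0],"turn":32,"gripper":85},
  {"travel":[-194,-146,0],"turn":40,"gripper":85},
], grip_force=40)

```text
time_s: 1.9
ee_pos: [0.3113, 0.4688, 0.1988]
orientation: [1.416, 2.804, 0.001]
ft_force: [0.6, -0.3, 0.9]
grip_width: 0.0847
```

```bash
python3 p.py .43 .26 .2 -3.6
```

```text
pos [0.3113 0.4688 0.1988] tilt z [ 5.e-04  5.e-04 -1.e+00] yaw y 36.42 t 1.9 F [ 0.6 -0.3  0.9] w 0.0847 j [ 0.94  0.05  1.85 -0.    1.24  0.3 ]
go [[-238.5, -28.4, -1.2], np.float64(40.02)]
```

Call:
send_rows([
  {"travel":[-48,-6,0],"turn":8,"gripper":85},
  {"travel":[-96,-12,0],"turn":16,"gripper":85},
  {"travel":[-144,-17,0],"turn":24,"gripper":85},
  {"travel":[-192,-23,0],"turn":32,"gripper":85},
  {"travel":[-238,-28,-1],"turn":40,"gripper":85},
])

```text
time_s: 2.4
ee_pos: [0.4307, 0.2588, 0.2]
orientation: [2.296, 2.144, 0.002]
ft_force: [1.0, -0.0, -0.2]
grip_width: 0.0848
```

```bash
python3 p.py .475 .03 .2 -3.6
```

```text
pos [0.4307 0.2588 0.2   ] tilt z [ 1.2e-03  7.0e-04 -1.0e+00] yaw y -3.91 t 2.4 F [ 1.  -0.  -0.2] w 0.0848 j [ 0.49 -0.07  1.96  0.    1.24  0.56]
go [[-225.2, 59.8, -0.1], np.float64(-0.31)]
```

Call:
send_rows([
  {"travel":[-46,12,0],"turn":0,"gripper":85},
  {"travel":[-92,24,0],"turn":0,"gripper":85},
  {"travel":[-137,36,0],"turn":0,"gripper":85},
  {"travel":[-182,48,0],"turn":0,"gripper":85},
  {"travel":[-225,60,0],"turn":-0.3,"gripper":85},
])

```text
time_s: 2.9
ee_pos: [0.4753, 0.0282, 0.2003]
orientation: [2.29, 2.149, 0.003]
ft_force: [0.6, 0.3, -0.5]
grip_width: 0.0851
```

```bash
python3 p.py .4765 -.187 .14 -3.6
```

```text
pos [0.4753 0.0282 0.2003] tilt z [ 2.3e-03  7.0e-04 -1.0e+00] yaw y -3.62 t 2.9 F [ 0.6  0.3 -0.5] w 0.0851 j [ 0.01 -0.12  2.01  0.    1.25  0.07]
go [[-214.7, 14.6, 60.2], np.float64(-0.02)]
```

Call:
send_rows([
  {"travel":[-48,4,0],"turn":0,"gripper":85},
  {"travel":[-96,8,0],"turn":0,"gripper":85},
  {"travel":[-143,12,10],"turn":0,"gripper":85},
  {"travel":[-185,13,30],"turn":0,"gripper":85},
  {"travel":[-215,15,60],"turn":0,"gripper":85},
])

```text
time_s: 3.4
ee_pos: [0.4784, -0.1909, 0.142]
orientation: [2.287, 2.144, 0.006]
ft_force: [1.2, 0.1, -0.2]
grip_width: 0.0848
```

```bash
python3 p.py .4765 -.187 .08 -3.6; python3 - <<'E'
from h import *
s=snap('scene','scene2.png');t=snap('top','top2.png')
im=lambda s,a,b,c,d:cv2.resize(s['color'][a:b,c:d,::-1],(500,500),interpolation=3)
print(np.round(proj(s,[[.4765,-.187,.14],[.4765,-.187,.07]]),1),np.round(proj(t,[[.4765,-.187,.14]]),1))
cv2.imwrite('pics/c2.png',im(s,150,300,235,385))
cv2.imwrite('pics/c2t.png',im(t,150,250,260,360))
E
```

```text
pos [ 0.4784 -0.1909  0.142 ] tilt z [ 0.0075 -0.0023 -1.    ] yaw y -3.72 t 3.4 F [ 1.2  0.1 -0.2] w 0.0848 j [-0.43 -0.    2.01  0.    1.13 -0.36]
go [[3.9, -2.7, 62.0], np.float64(-0.12)]
[[311.2 198.6]
 [308.7 227.3]] [[313.7 194.5]]
```

View pics/c2.png

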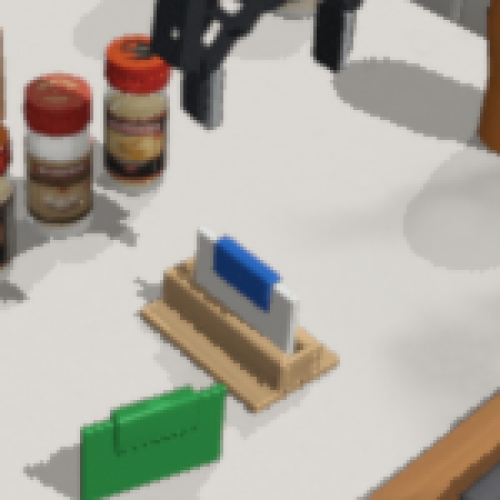

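View pics/c2t.png

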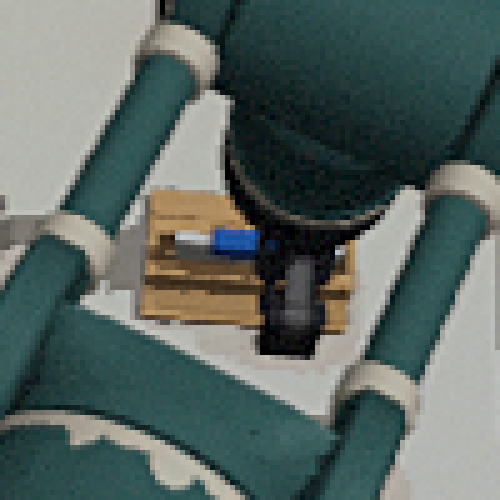

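```bash
python3 - <<'E'
from h import *
st=status.read_state();print(st['ee_pos'],st['time_s'],st['qd'].round(3))
s=snap('scene','scene3.png');t=snap('top','top3.png')
R=Ro.from_rotvec(st['orientation']).as_matrix()
im=s['color'].copy();it=t['color'].copy()
for sg in (-1,1):
  for dy in (.043,.057):
    for dx in(-.011,.011):
      p=st['ee_pos']+R@[dx,sg*dy,-.013]
      for i,c in((im,s),(it,t)):
        u=proj(c,p)[0]; cv2.circle(i,tuple(np.int32(u.round())),1,(255,0,255),-1)
f=lambda i,a,b,c,d:cv2.resize(i[a:b,c:d,::-1],(600,600),interpolation=0)
cv2.imwrite('pics/c3.png',np.hstack([f(im,130,250,255,375)]))
cv2.imwrite('pics/c3t.png',f(it,150,250,260,360))
E
```

```text
[ 0.47371928 -0.18953806  0.13617052] 3.5 [ 0.055 -0.039 -0.025  0.039  0.058  0.042]
```

View pics/c3.png

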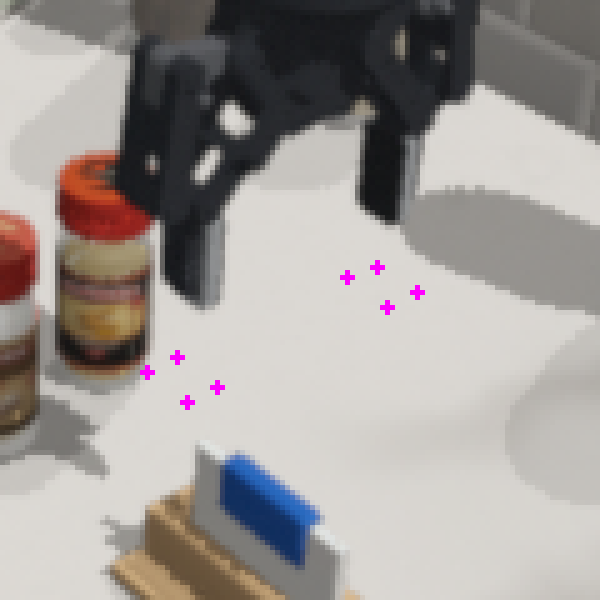

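View pics/c3t.png

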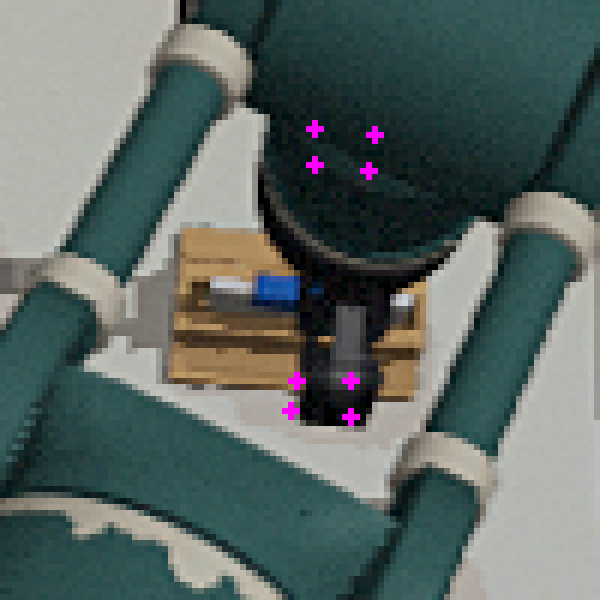

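```bash
cat > chk.py <<'E'
from h import *
import sys
def chk(name,a,b,c,d,cam='scene',W=.0427,back=.013,sc=None):
    st=status.read_state();s=snap(cam,name)
    print(st['ee_pos'].round(4),round(st['time_s'],2),st['qd'].round(3),st['grip_width'])
    R=Ro.from_rotvec(st['orientation']).as_matrix(); im=s['color'].copy()
    for sg in (-1,1):
      for dy in (W,W+.014):
        for dx in(-.011,.011):
          u=proj(s,st['ee_pos']+R@[dx,sg*dy,-back])[0]; cv2.circle(im,tuple(np.int32(u.round())),0,(255,0,255),-1)
    k=600/max(b-a,d-c)
    cv2.imwrite('pics/c'+name,cv2.resize(im[a:b,c:d,::-1],None,fx=k,fy=k,interpolation=0))
E
python3 -c "
from chk import *
chk('s4.png',130,250,255,375)"
```

```text
[ 0.476  -0.1875  0.1394] 3.6 [ 0.032 -0.028 -0.024  0.005  0.     0.001] 0.08493842279576057
```

View pics/cs4.png

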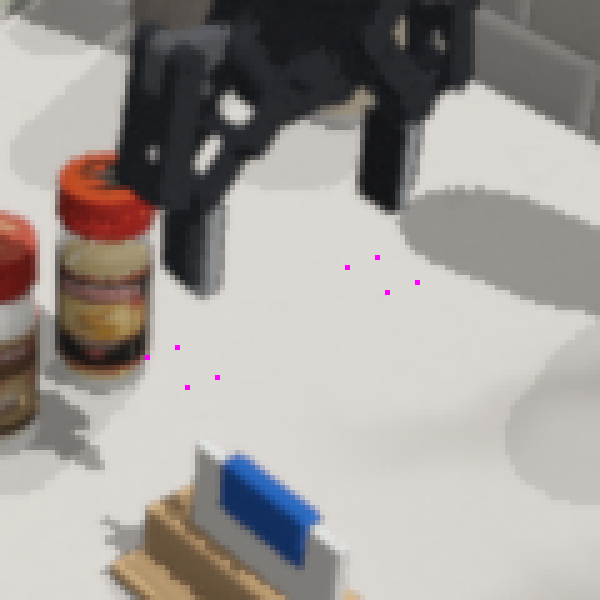

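Call:
send_rows([
  {"travel":[0,0,0],"gripper":10},
  {"travel":[0,0,0],"gripper":10},
  {"travel":[0,0,0],"gripper":10},
  {"travel":[0,0,0],"gripper":10},
  {"travel":[0,0,0],"gripper":10},
])

```text
invalid input
```

```bash
python3 -c "
from chk import *
chk('s5.png',130,250,255,375,W=.005,back=0)"
```

```text
[ 0.477  -0.1871  0.1405] 3.65 [ 0.021 -0.021 -0.016 -0.001 -0.002 -0.002] 0.08501851246225793
```

View pics/cs5.png

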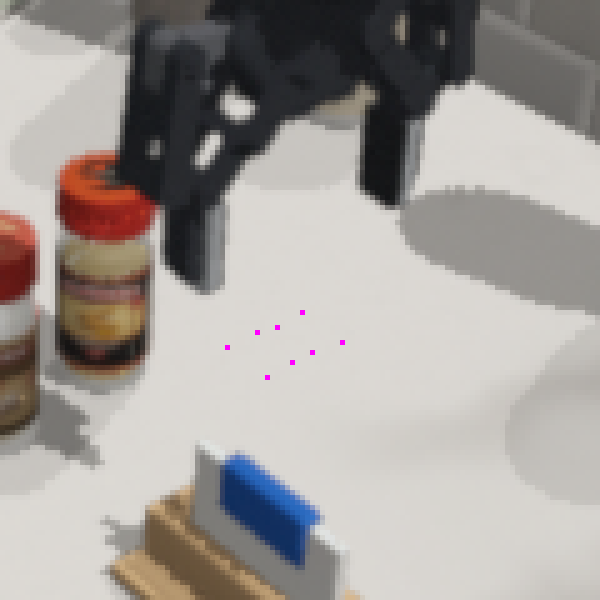

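"turn" must be present in every row. I'll close in the air to see where the finger ends actually are.

Call:
send_rows([
  {"travel":[0,0,0],"turn":0,"gripper":15},
  {"travel":[0,0,0],"turn":0,"gripper":15},
  {"travel":[0,0,0],"turn":0,"gripper":15},
  {"travel":[0,0,0],"turn":0,"gripper":15},
  {"travel":[0,0,0],"turn":0,"gripper":15},
])

```text
time_s: 4.2
ee_pos: [0.4777, -0.1866, 0.1413]
orientation: [2.288, 2.15, 0.005]
ft_force: [0.9, -0.5, -0.7]
grip_width: 0.0151
```

```bash
python3 -c "
from chk import *
chk('s6.png',130,250,255,375,W=.0075,back=0)"
```

```text
[ 0.4777 -0.1866  0.1413] 4.2 [-0.005  0.003  0.002 -0.001 -0.001  0.002] 0.015130525132015496
```

View pics/cs6.png

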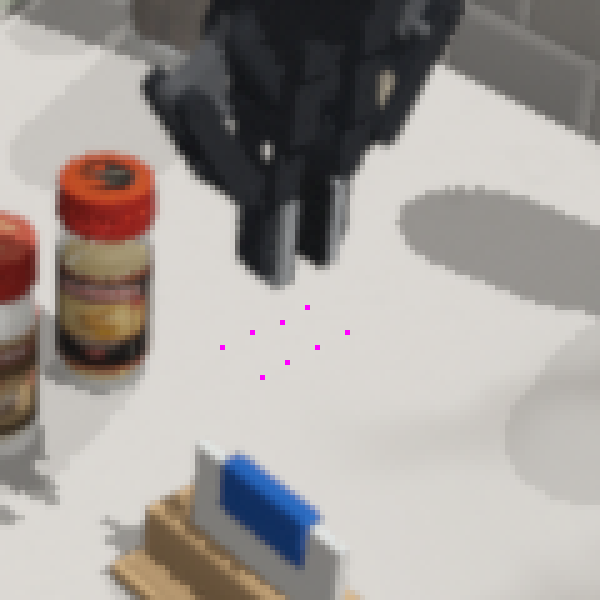

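```bash
python3 p.py .50 -.285 .05
```

```text
pos [ 0.4776 -0.1867  0.1412] tilt z [ 3.7e-03  4.0e-04 -1.0e+00] yaw y -3.57 t 4.25 F [-0.9 -0.1  0.1] w 0.0151 j [-0.42 -0.    2.01  0.    1.13 -0.36]
go [[-96.8, 28.1, 91.3]]
```

Call:
send_rows([
  {"travel":[-40,12,0],"turn":0,"gripper":15},
  {"travel":[-80,24,0],"turn":0,"gripper":15},
  {"travel":[-97,28,30],"turn":0,"gripper":15},
  {"travel":[-97,28,70],"turn":0,"gripper":15},
  {"travel":[-97,28,91],"turn":0,"gripper":15},
])

```text
time_s: 4.75
ee_pos: [0.498, -0.2851, 0.0471]
orientation: [-2.29, -2.148, -0.003]
ft_force: [0.1, 0.7, -1.6]
grip_width: 0.0152
```

Call:
send_rows([
  {"travel":[0,0,0],"turn":0,"gripper":15},
  {"travel":[0,0,0],"turn":0,"gripper":15},
])

```text
time_s: 4.95
ee_pos: [0.4974, -0.2848, 0.0464]
orientation: [-2.289, -2.147, -0.002]
ft_force: [0.3, -1.0, 0.4]
grip_width: 0.015
```

```bash
python3 -c "
from chk import *
chk('s7.png',180,300,275,395,W=.0075,back=0)"
```

```text
[ 0.4974 -0.2848  0.0464] 4.95 [ 0.005 -0.03  -0.034 -0.001 -0.003  0.   ] 0.014985570701292339
```

View pics/cs7.png

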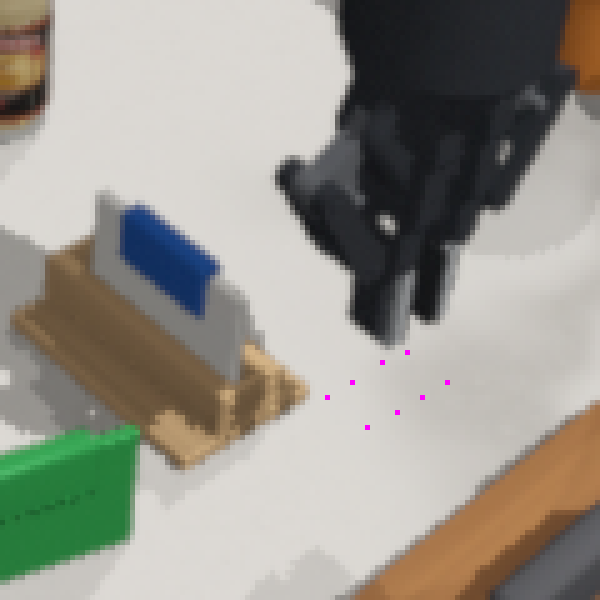

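Call:
send_rows([
  {"travel":[0,0,10],"turn":0,"gripper":15},
  {"travel":[0,0,20],"turn":0,"gripper":15},
  {"travel":[0,0,28],"turn":0,"gripper":15},
  {"travel":[0,0,34],"turn":0,"gripper":15},
  {"travel":[0,0,34],"turn":0,"gripper":15},
])

```text
time_s: 5.5
ee_pos: [0.4975, -0.2846, 0.0124]
orientation: [-2.289, -2.147, -0.003]
ft_force: [-0.5, 0.2, -0.5]
grip_width: 0.015
```

```bash
python3 -c "
from chk import *
chk('s8.png',180,300,275,395,W=.0075,back=0)"
```

```text
[ 0.4975 -0.2846  0.0124] 5.5 [-0.002 -0.009 -0.013 -0.002  0.012 -0.001] 0.014968180315411798
```

View pics/cs8.png

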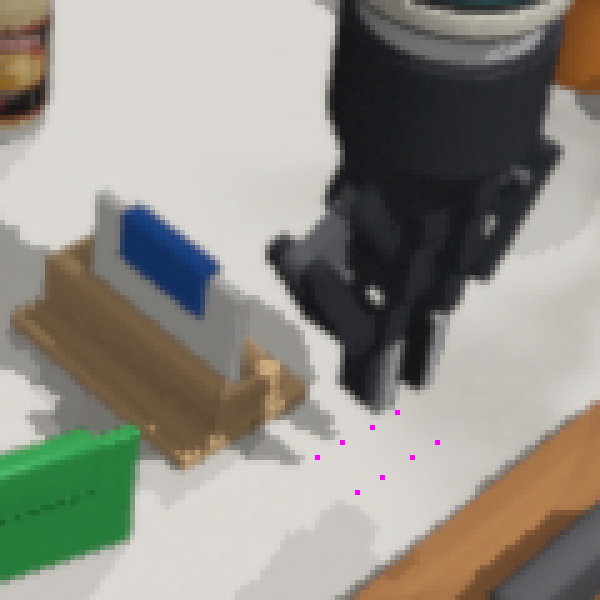

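Call:
send_rows([
  {"travel":[0,0,5],"turn":0,"gripper":15},
  {"travel":[0,0,8],"turn":0,"gripper":15},
  {"travel":[0,0,11],"turn":0,"gripper":15},
  {"travel":[0,0,13],"turn":0,"gripper":15},
  {"travel":[0,0,15],"turn":0,"gripper":15},
])

```text
time_s: 6.05
ee_pos: [0.498, -0.2849, -0.0021]
orientation: [-2.29, -2.148, -0.003]
ft_force: [0.3, -0.5, 0.0]
grip_width: 0.0147
```

Call:
send_rows([
  {"travel":[0,0,4],"turn":0,"gripper":15},
  {"travel":[0,0,7],"turn":0,"gripper":15},
  {"travel":[0,0,10],"turn":0,"gripper":15},
  {"travel":[0,0,12],"turn":0,"gripper":15},
  {"travel":[0,0,14],"turn":0,"gripper":15},
])

```text
time_s: 6.55
ee_pos: [0.498, -0.2848, -0.0163]
orientation: [-2.289, -2.148, -0.003]
ft_force: [0.6, -0.5, 0.0]
grip_width: 0.015
```

```bash
python3 -c "
from chk import *
chk('s9.png',180,300,275,395,W=.0075,back=0)"
```

```text
[ 0.498  -0.2848 -0.0163] 6.55 [-0.     0.028  0.007 -0.    -0.038  0.   ] 0.014985148327774925
```

View pics/cs9.png

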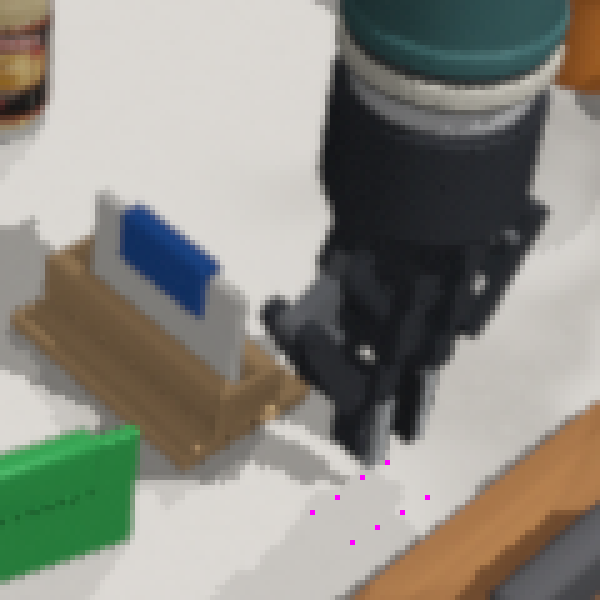

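Call:
send_rows([
  {"travel":[0,0,3],"turn":0,"gripper":15},
  {"travel":[0,0,5],"turn":0,"gripper":15},
  {"travel":[0,0,7],"turn":0,"gripper":15},
])

```text
time_s: 6.9
ee_pos: [0.4977, -0.2847, -0.0238]
orientation: [-2.289, -2.147, -0.003]
ft_force: [-0.1, 0.0, 0.0]
grip_width: 0.0149
```

Call:
send_rows([
  {"travel":[0,0,2],"turn":0,"gripper":15},
  {"travel":[0,0,4],"turn":0,"gripper":15},
])

```text
time_s: 7.1
ee_pos: [0.4977, -0.2846, -0.028]
orientation: [-2.289, -2.147, -0.003]
ft_force: [-0.5, -1.1, 0.8]
grip_width: 0.0147
```

Call:
send_rows([
  {"travel":[0,0,2],"turn":0,"gripper":15},
  {"travel":[0,0,3],"turn":0,"gripper":15},
])

```text
time_s: 7.3
ee_pos: [0.4976, -0.2846, -0.0313]
orientation: [-2.289, -2.147, -0.002]
ft_force: [0.4, 0.5, -0.0]
grip_width: 0.0149
```

```bash
python3 -c "
from chk import *
chk('s10.png',180,300,275,395,W=.0075,back=0)
chk('s10t.png',150,250,280,380,W=.0075,back=0,cam='top')"
```

```text
[ 0.4976 -0.2846 -0.0313] 7.3 [-0.001  0.013  0.004  0.001 -0.018 -0.   ] 0.014925493556008926
[ 0.4975 -0.2845 -0.0314] 7.35 [-0.    -0.001  0.002 -0.     0.007 -0.001] 0.014933612733646105
```

View pics/cs10.png

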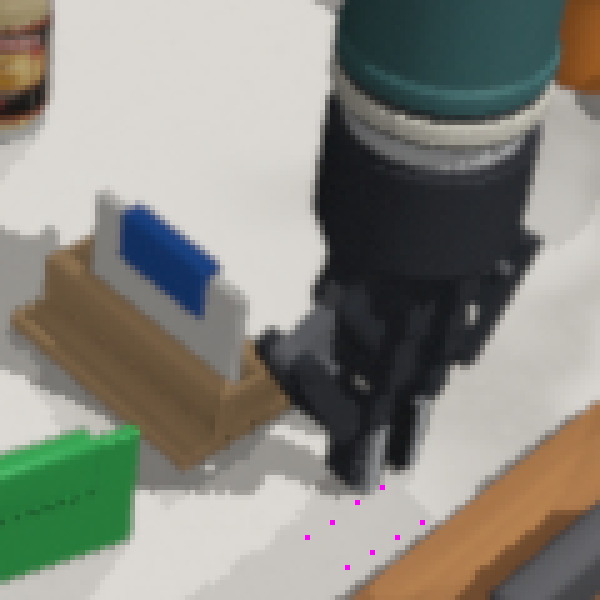

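View pics/cs10t.png

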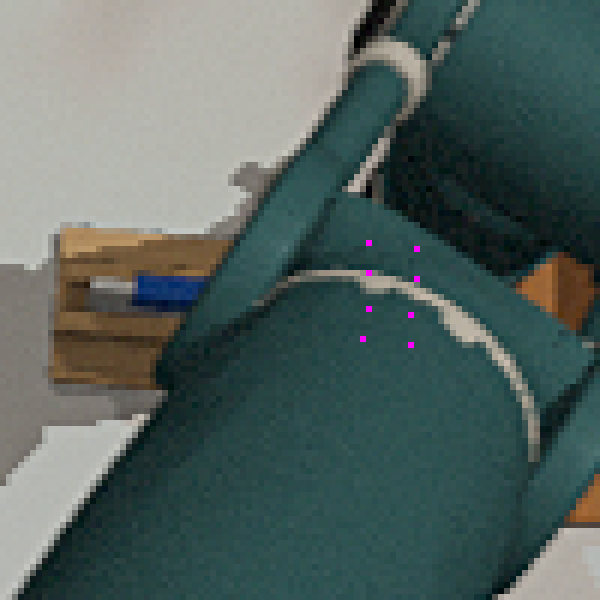

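Call:
send_rows([
  {"travel":[0,0,2],"turn":0,"gripper":15},
  {"travel":[0,0,3],"turn":0,"gripper":15},
])

```text
time_s: 7.6
ee_pos: [0.498, -0.2848, -0.0324]
orientation: [-2.289, -2.147, -0.003]
ft_force: [-5.9, 4.1, 19.4]
grip_width: 0.0153
```

Call:
send_rows([
  {"travel":[0,0,2],"turn":0,"gripper":15},
  {"travel":[0,0,3],"turn":0,"gripper":15},
])

```text
time_s: 7.8
ee_pos: [0.498, -0.2848, -0.0325]
orientation: [-2.288, -2.147, -0.002]
ft_force: [-9.8, 6.3, 27.9]
grip_width: 0.0149
```

Call:
send_rows([
  {"travel":[0,0,-4],"turn":0,"gripper":15},
  {"travel":[0,0,-6],"turn":0,"gripper":15},
  {"travel":[0,0,-6],"turn":0,"gripper":15},
])

```text
time_s: 8.1
ee_pos: [0.4985, -0.2851, -0.0261]
orientation: [-2.289, -2.147, -0.003]
ft_force: [0.2, 0.1, 0.8]
grip_width: 0.0149
```

```bash
python3 - <<'E'
from chk import *
st=status.read_state();print(st['ee_pos'],st['ft_force'],st['joints'])
s=snap('scene','s11.png')
im=s['color'].copy();R=Ro.from_rotvec(st['orientation']).as_matrix()
for z,col in((.032,(255,0,255)),):
 for sg in (-1,1):
  for dy in (.0075,.0215):
   for dx in(-.011,.011):
    u=proj(s,st['ee_pos']+R@[dx,sg*dy,-z])[0]; cv2.circle(im,tuple(np.int32(u.round())),0,col,-1)
cv2.imwrite('pics/c11.png',cv2.resize(im[230:300,310:380,::-1],None,fx=10,fy=10,interpolation=0)[:600])
E
```

```text
[ 0.49847506 -0.28506638 -0.02609645] [0.22330154 0.05162929 0.81520492] [-0.56443178  0.31538482  1.99884446  0.00321194  0.83005642 -0.50287737]
```

View pics/c11.png

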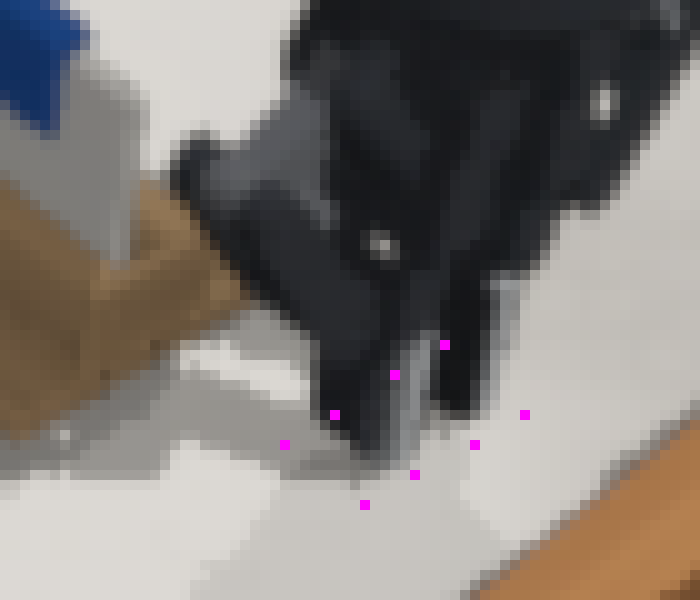

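```bash
python3 - <<'E'
from h import *
from scipy.optimize import minimize
C={n:snapshot(n) for n in('top','scene')}
I={n:cv2.imread('pics/%s1.png'%n).astype(int) for n in C}
def hull_soft(cam,q,k=8):
    c,s=np.cos(q[2]),np.sin(q[2]);P=[]
    for a in(-.006,.006):
        for b in(-.025,.025):
            for z in(.044,.070): P.append([q[0]+c*a-s*b,q[1]+s*a+c*b,z])
    return proj(C[cam],P)
M={}
for n,im in I.items():
    b,g,r=im[...,0],im[...,1],im[...,2]
    m=((b-r)>45)&((b-g)>30); l,lab,stt,cen=cv2.connectedComponentsWithStats(m.astype(np.uint8))
    print(n,[(stt[i].tolist(),cen[i].round(1).tolist()) for i in range(1,l) if stt[i][4]>20])
    tgt=hull_soft(n,[.4765,-.187,-.063]).mean(0)
    i=min([i for i in range(1,l) if stt[i][4]>20],key=lambda i:np.hypot(*(cen[i]-tgt)))
    M[n]=lab==i
def cost(q,ns=('top','scene')):
    e=0
    for n in ns:
        p=hull_soft(n,q);h=cv2.convexHull(p.astype(np.float32))
        ys,xs=np.where(cv2.dilate(M[n].astype(np.uint8),np.ones((9,9)))>0)
        # soft inside
        d=np.array([cv2.pointPolygonTest(h,(float(x),float(y)),True) for x,y in zip(xs,ys)])
        e+=((1/(1+np.exp(-4*d))-M[n][ys,xs])**2).sum()/M[n].sum()
    return e
for ns in (('top','scene'),('top',),('scene',)):
    r=minimize(cost,[.4765,-.187,-.063],args=(ns,),method='Nelder-Mead',options=dict(initial_simplex=[[.4765,-.187,-.063],[.4805,-.187,-.063],[.4765,-.191,-.063],[.4765,-.187,-.02]]))
    print(ns,r.x.round(4),r.fun)
E
```

```text
top [([303, 196, 19, 6, 81], [311.9, 198.2])]
scene [([299, 221, 20, 22, 232], [308.0, 231.0])]
('top', 'scene') [ 0.4798 -0.1865 -0.0953] 0.7427597694318921
('top',) [ 0.4806 -0.1881 -0.0568] 0.40873432999924675
('scene',) [ 0.4791 -0.1831 -0.2201] 0.2360316480705909
```

```bash
python3 p.py .478 -.187 .085 -3.6
```

```text
pos [ 0.4977 -0.2846 -0.027 ] tilt z [-0.0027  0.0045 -1.    ] yaw y -3.65 t 8.25 F [ 0.1  1.  -0.3] w 0.0149 j [-0.56  0.32  2.    0.    0.83 -0.5 ]
go [[96.6, -26.2, -111.5], np.float64(-0.05)]
```

Call:
send_rows([
  {"travel":[0,0,-45],"turn":0,"gripper":15},
  {"travel":[0,0,-90],"turn":0,"gripper":15},
  {"travel":[20,-5,-112],"turn":0,"gripper":60},
  {"travel":[60,-16,-112],"turn":0,"gripper":60},
  {"travel":[97,-26,-112],"turn":0,"gripper":60},
])

```text
time_s: 8.75
ee_pos: [0.4787, -0.1862, 0.0865]
orientation: [-2.29, -2.146, -0.003]
ft_force: [-0.3, 0.3, -0.4]
grip_width: 0.0578
```

Call:
send_rows([
  {"travel":[0,0,0],"turn":0,"gripper":60},
  {"travel":[0,0,0],"turn":0,"gripper":60},
])

```text
time_s: 8.95
ee_pos: [0.4786, -0.1856, 0.0863]
orientation: [-2.289, -2.148, -0.003]
ft_force: [-0.4, -1.3, -0.6]
grip_width: 0.06
```

```bash
python3 p.py .478 -.187 .006 -3.6
```

```text
pos [ 0.4786 -0.1856  0.0863] tilt z [-6.0e-04  3.5e-03 -1.0e+00] yaw y -3.63 t 8.95 F [-0.4 -1.3 -0.6] w 0.06 j [-0.42  0.06  2.06  0.    1.02 -0.36]
go [[-1.7, -0.4, 80.3], np.float64(-0.03)]
```

Call:
send_rows([
  {"travel":[-2,0,20],"turn":0,"gripper":60},
  {"travel":[-2,0,40],"turn":0,"gripper":60},
  {"travel":[-2,0,50],"turn":0,"gripper":60},
  {"travel":[-2,0,50],"turn":0,"gripper":60},
])

```text
time_s: 9.35
ee_pos: [0.4769, -0.1876, 0.0343]
orientation: [-2.287, -2.144, -0.0]
ft_force: [-0.1, -0.3, 0.2]
grip_width: 0.0606
```

```bash
python3 - <<'E'
from chk import *
chk('s12.png',170,270,260,360,W=.030,back=.040)
E
```

```text
[ 0.4769 -0.1876  0.0343] 9.35 [ 0.003 -0.025 -0.027  0.001  0.016  0.002] 0.06062802470304757
```

View pics/cs12.png

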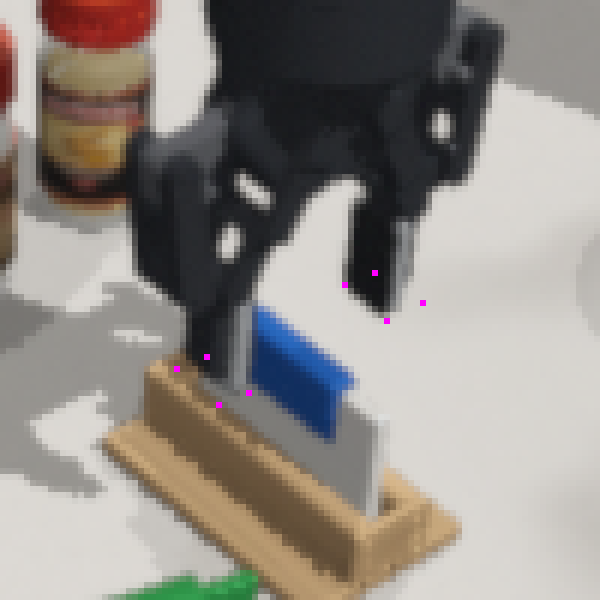

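Call:
send_rows([
  {"travel":[0,0,10],"turn":0,"gripper":60},
  {"travel":[0,0,20],"turn":0,"gripper":60},
  {"travel":[0,0,27],"turn":0,"gripper":60},
  {"travel":[0,0,28],"turn":0,"gripper":40},
  {"travel":[0,0,28],"turn":0,"gripper":30},
])

```text
time_s: 9.9
ee_pos: [0.4775, -0.1876, 0.007]
orientation: [-2.287, -2.145, -0.001]
ft_force: [0.3, 0.1, -0.5]
grip_width: 0.0314
```

Call:
send_rows([
  {"travel":[0,0,0],"turn":0,"gripper":5},
  {"travel":[0,0,0],"turn":0,"gripper":5},
  {"travel":[0,0,0],"turn":0,"gripper":5},
  {"travel":[0,0,0],"turn":0,"gripper":5},
], grip_force=30)

```text
time_s: 10.3
ee_pos: [0.4778, -0.1877, 0.0074]
orientation: [-2.288, -2.146, -0.002]
ft_force: [0.1, 0.6, 0.7]
grip_width: 0.0114
```

```bash
python3 p.py .478 -.187 .086 -3.6;python3 - <<'E'
from chk import *
chk('s13.png',170,270,260,360,W=.006,back=.032)
E
```

```text
pos [ 0.4778 -0.1877  0.0074] tilt z [-0.0025  0.0042 -1.    ] yaw y -3.67 t 10.3 F [0.1 0.6 0.7] w 0.0114 j [-0.42  0.17  2.11  0.    0.87 -0.36]
go [[1.0, -0.1, -78.6], np.float64(-0.07)]
[ 0.4778 -0.1877  0.0074] 10.3 [-0.001  0.    -0.002 -0.001  0.    -0.   ] 0.011387308111004813
```

View pics/cs13.png

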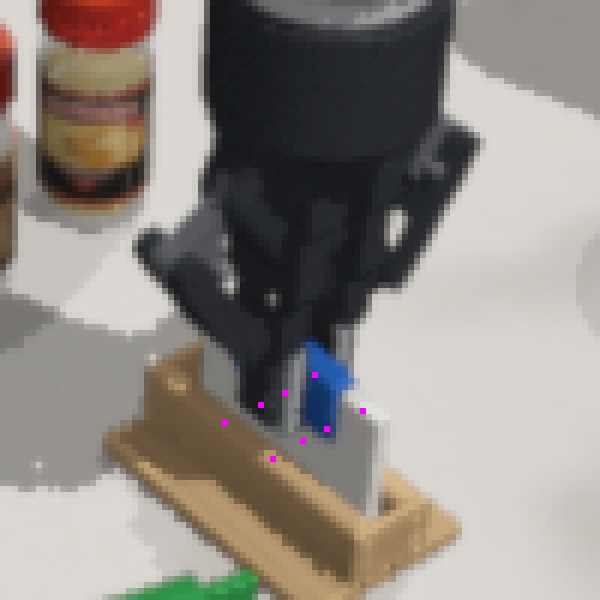

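Call:
send_rows([
  {"travel":[0,0,-15],"turn":0,"gripper":5},
  {"travel":[0,0,-40],"turn":0,"gripper":5},
  {"travel":[0,0,-75],"turn":0,"gripper":5},
  {"travel":[0,0,-110],"turn":0,"gripper":5},
  {"travel":[0,0,-140],"turn":0,"gripper":5},
])

```text
time_s: 10.85
ee_pos: [0.4783, -0.1884, 0.1491]
orientation: [-2.289, -2.146, -0.002]
ft_force: [-0.5, 0.0, -0.7]
grip_width: 0.0121
```

```bash
python3 p.py .4457 -.02 .147 1.35;python3 - <<'E'
from chk import *
chk('s14.png',130,270,230,370,W=.006,back=.032)
E
```

```text
pos [ 0.4783 -0.1884  0.1491] tilt z [-0.0018  0.0038 -1.    ] yaw y -3.67 t 10.85 F [-0.5  0.  -0.7] w 0.0121 j [-0.43 -0.    2.    0.    1.15 -0.36]
go [[165.9, -43.3, 2.8], np.float64(-5.02)]
[ 0.4783 -0.1884  0.1491] 10.85 [ 0.    -0.278 -0.301 -0.001  0.579  0.001] 0.012055367955738486
```

View pics/cs14.png

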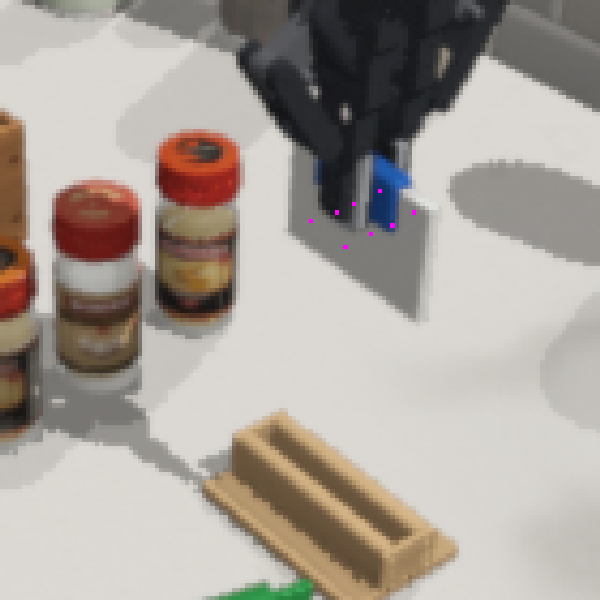

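Call:
send_rows([
  {"travel":[33,-9,0],"turn":-1,"gripper":5},
  {"travel":[66,-17,0],"turn":-2,"gripper":5},
  {"travel":[100,-26,0],"turn":-3,"gripper":5},
  {"travel":[133,-35,0],"turn":-4,"gripper":5},
  {"travel":[166,-43,0],"turn":-5,"gripper":5},
])

```text
time_s: 11.4
ee_pos: [0.4485, -0.0202, 0.1544]
orientation: [2.192, 2.245, 0.007]
ft_force: [0.5, 0.2, -0.5]
grip_width: 0.0116
```

```bash
python3 p.py .4177 .147 .125 1.35
```

```text
pos [ 0.4485 -0.0202  0.1544] tilt z [ 5.9e-03  4.0e-04 -1.0e+00] yaw y 1.35 t 11.4 F [ 0.5  0.2 -0.5] w 0.0116 j [-0.1  -0.15  2.12  0.    1.16 -0.13]
go [[167.9, -27.1, 29.2], np.float64(-0.0)]
```

Call:
send_rows([
  {"travel":[35,-6,0],"turn":0,"gripper":5},
  {"travel":[75,-12,0],"turn":0,"gripper":5},
  {"travel":[115,-19,5],"turn":0,"gripper":5},
  {"travel":[150,-24,15],"turn":0,"gripper":5},
  {"travel":[168,-27,29],"turn":0,"gripper":5},
])

```text
time_s: 11.9
ee_pos: [0.4177, 0.1497, 0.1256]
orientation: [2.19, 2.247, 0.01]
ft_force: [0.6, 0.3, 0.4]
grip_width: 0.0115
```

Call:
send_rows([
  {"travel":[0,0,0],"turn":0,"gripper":5},
  {"travel":[0,0,0],"turn":0,"gripper":5},
])

```text
time_s: 12.1
ee_pos: [0.4171, 0.1497, 0.1252]
orientation: [2.188, 2.249, 0.009]
ft_force: [1.1, -0.2, -1.3]
grip_width: 0.0112
```

```bash
python3 p.py .4177 .147 .085 1.35;python3 - <<'E'
from chk import *
chk('s15.png',90,220,120,250,W=.006,back=.032)
chk('s15t.png',160,270,130,240,W=.006,back=.032,cam='top')
E
```

```text
pos [0.4171 0.1497 0.1252] tilt z [ 0.0068  0.001  -1.    ] yaw y 1.56 t 12.1 F [ 1.1 -0.2 -1.3] w 0.0112 j [ 0.29 -0.13  2.16 -0.    1.1   0.26]
go [[-2.8, 0.3, 40.2], np.float64(0.21)]
[0.4171 0.1497 0.1252] 12.1 [-0.032 -0.01  -0.016 -0.007  0.    -0.001] 0.011167894703927499
[0.4178 0.1493 0.1257] 12.15 [-0.018 -0.004 -0.01  -0.002 -0.001  0.001] 0.011759056487404645
```

View pics/cs15.png

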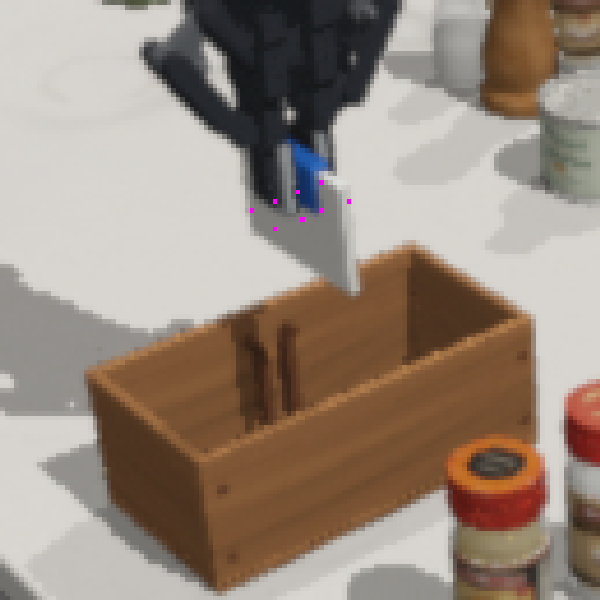

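View pics/cs15t.png

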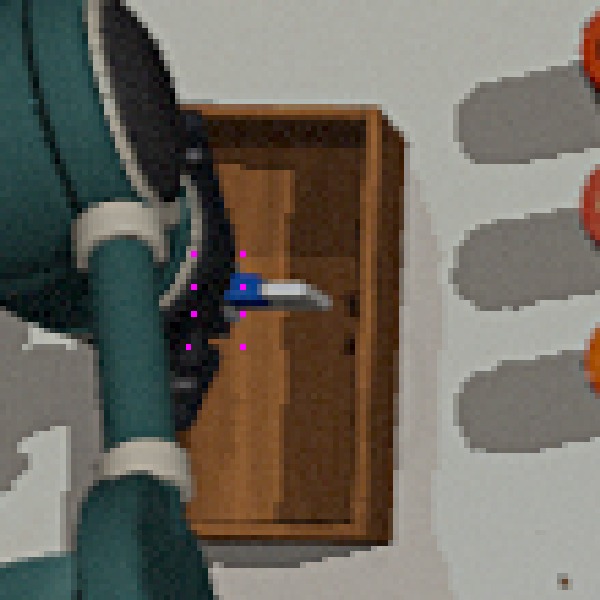

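```bash
cat > wf.py <<'E'
from h import *
def wire(img,s,q,hx,hy,z0,z1,k,a,c,col):
    co,si=np.cos(q[2]),np.sin(q[2])
    P=[[q[0]+co*x-si*y,q[1]+si*x+co*y,z] for z in(z0,z1) for x,y in((-hx,-hy),(hx,-hy),(hx,hy),(-hx,hy))]
    u=((proj(s,P)-[c,a]+.5)*k); u=np.int32(u.round())
    for i in range(4):
        for p,r in((i,(i+1)%4),(4+i,4+(i+1)%4),(i,4+i)): cv2.line(img,tuple(map(int,u[p])),tuple(map(int,u[r])),col,1,cv2.LINE_AA)
def view(name,cam,a,b,c,d,items):
    s=snapshot(cam);k=600/max(b-a,d-c)
    im=cv2.resize(s['color'][a:b,c:d,::-1],None,fx=k,fy=k,interpolation=0)
    for it in items: wire(im,s,*it[:-1],k,a,c,it[-1])
    cv2.imwrite('pics/'+name,im)
BOX=(.4177,.147,.0236)
def divitems(dx=0,dy=0,yaw=None):
    st=status.read_state();R=Ro.from_rotvec(st['orientation']).as_matrix();y=np.arctan2(R[1,1],R[0,1])
    p=st['ee_pos'];zb=p[2]+.0006;print(p.round(4))
    q=(p[0]+dx,p[1]+dy,y if yaw is None else yaw)
    return [(q,.003,.043,zb,zb+.058,(0,0,255)),(BOX,.1,.053,0,.08,(0,255,0)),(BOX,.093,.046,.008,.08,(0,255,0))]
E
python3 -c "
from wf import *
it=divitems()
view('w1.png','scene',110,210,130,250,it)
view('w1t.png','top',165,265,150,230,it)"
```

```text
[0.4182 0.1491 0.126 ]
```

View pics/w1.png

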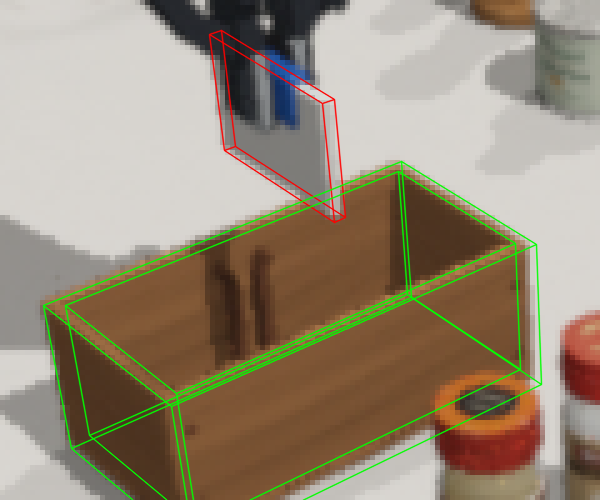

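View pics/w1t.png

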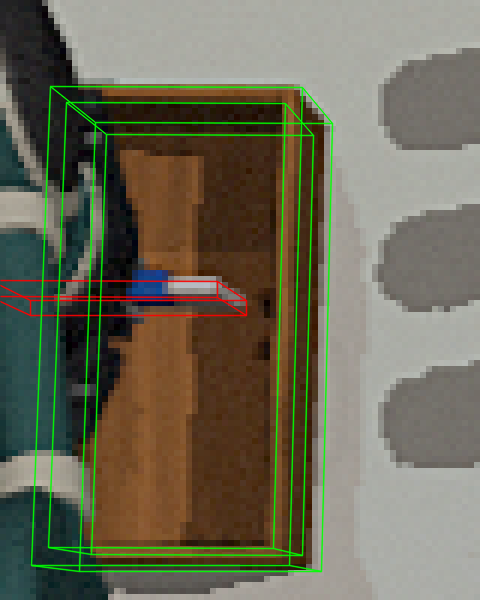

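```bash
python3 - <<'E'
from h import *
t=snapshot('top')
for u,v in((194,215.3),(194,222.6),(194,219)): print(ray(t,u,v,.066))
print(proj(t,[[.4177+.046*.0236,.147-.046,.068],[.4177+.038*.0236,.147-.038,.068]]))
i=t['color'];cv2.imwrite('pics/z.png',cv2.resize(i[195:245,165:215,::-1],None,fx=12,fy=12,interpolation=0))
E
python3 p.py .4177 .147 .085 1.35
```

```text
[0.42798008 0.10903692 0.066     ]
[0.40947589 0.10807217 0.066     ]
[0.41859118 0.10854741 0.066     ]
[[196.86162076 218.90951736]
 [193.67726203 218.89976856]]
pos [0.4184 0.1489 0.1262] tilt z [ 0.0089  0.0019 -1.    ] yaw y 1.38 t 12.35 F [ 0.4  0.3 -0.8] w 0.0116 j [ 0.29 -0.13  2.16 -0.    1.1   0.26]
go [[-2.0, -1.1, 41.2], np.float64(0.03)]
```

View pics/z.png

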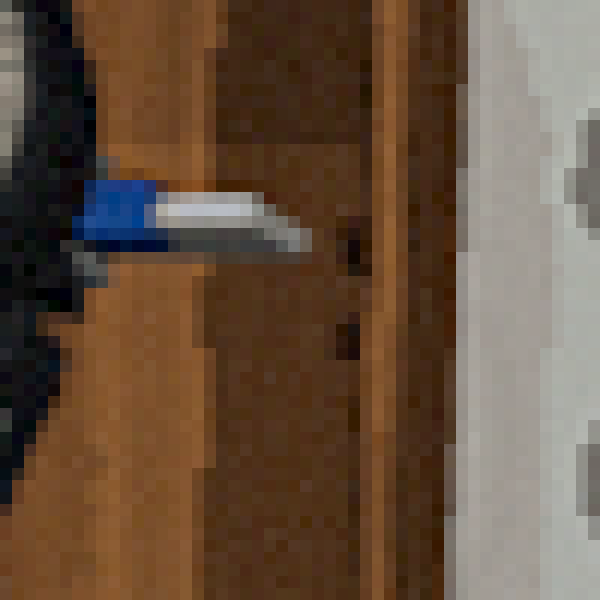

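Call:
send_rows([
  {"travel":[-2,-0.7,10],"turn":0,"gripper":5},
  {"travel":[-2,-0.7,25],"turn":0,"gripper":5},
  {"travel":[-2,-0.7,38],"turn":0,"gripper":5},
  {"travel":[-2,-0.7,38],"turn":0,"gripper":5},
])

```text
time_s: 12.75
ee_pos: [0.416, 0.1459, 0.0856]
orientation: [2.193, 2.245, 0.005]
ft_force: [-0.5, -0.0, -0.1]
grip_width: 0.0111
```

```bash
python3 p.py .418 .147 .065 1.35;python3 -c "
from wf import *
it=divitems()
view('w2.png','scene',130,210,130,230,it)
view('w2t.png','top',195,245,165,215,it[:1])"
```

```text
pos [0.416  0.1459 0.0856] tilt z [ 4.3e-03  5.0e-04 -1.0e+00] yaw y 1.34 t 12.75 F [-0.5 -0.  -0.1] w 0.0111 j [ 0.28 -0.09  2.2  -0.    1.02  0.26]
go [[1.0, 2.0, 20.7], np.float64(-0.01)]
[0.416  0.1459 0.0856]
```

View pics/w2.png

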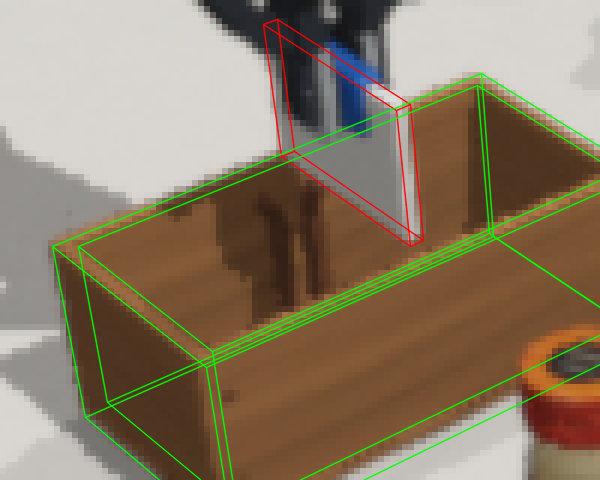

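View pics/w2t.png

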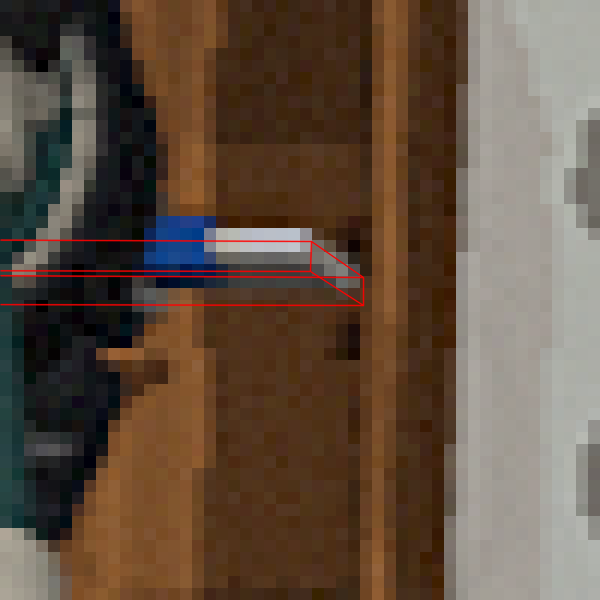

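Call:
send_rows([
  {"travel":[0,0,0],"turn":0,"gripper":5},
  {"travel":[0,0,0],"turn":0,"gripper":5},
])

```text
time_s: 13.05
ee_pos: [0.4182, 0.1468, 0.0882]
orientation: [2.191, 2.244, 0.011]
ft_force: [0.3, 0.8, -0.6]
grip_width: 0.0113
```

```bash
python3 p.py .418 .147 .065 1.35
```

```text
pos [0.4182 0.1468 0.0882] tilt z [ 0.0086  0.0017 -1.    ] yaw y 1.36 t 13.05 F [ 0.3  0.8 -0.6] w 0.0113 j [ 0.28 -0.09  2.2  -0.    1.02  0.26]
go [[0.2, -0.4, 23.2], np.float64(0.01)]
```

Call:
send_rows([
  {"travel":[0,-0.5,8],"turn":0,"gripper":5},
  {"travel":[0,-0.5,16],"turn":0,"gripper":5},
  {"travel":[0,-0.5,22],"turn":0,"gripper":5},
  {"travel":[0,-0.5,22],"turn":0,"gripper":5},
])

```text
time_s: 13.45
ee_pos: [0.4165, 0.1464, 0.0647]
orientation: [2.192, 2.245, 0.007]
ft_force: [-0.6, -0.2, -0.8]
grip_width: 0.0115
```

```bash
python3 p.py .418 .147 .035 1.35;python3 -c "
from wf import *
it=divitems()
view('w3.png','scene',130,210,130,230,it[:1])
view('w3t.png','top',195,245,165,215,it[:1])"
```

```text
pos [0.4165 0.1464 0.0647] tilt z [ 5.8e-03  9.0e-04 -1.0e+00] yaw y 1.36 t 13.45 F [-0.6 -0.2 -0.8] w 0.0115 j [ 0.28 -0.06  2.22 -0.    0.97  0.26]
go [[0.5, 1.3, 29.7], np.float64(0.01)]
[0.4165 0.1464 0.0647]
```

View pics/w3.png

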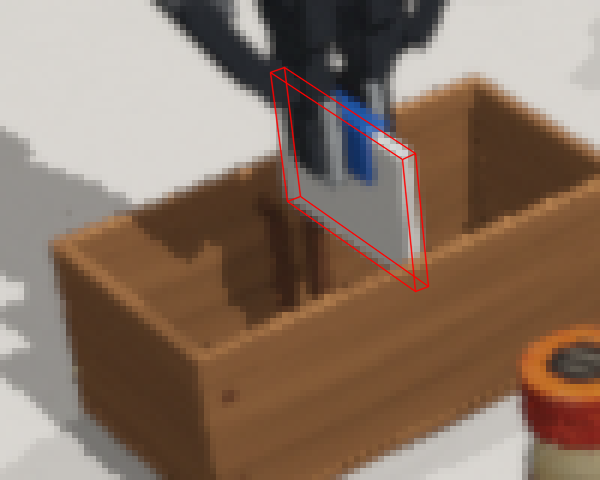

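View pics/w3t.png

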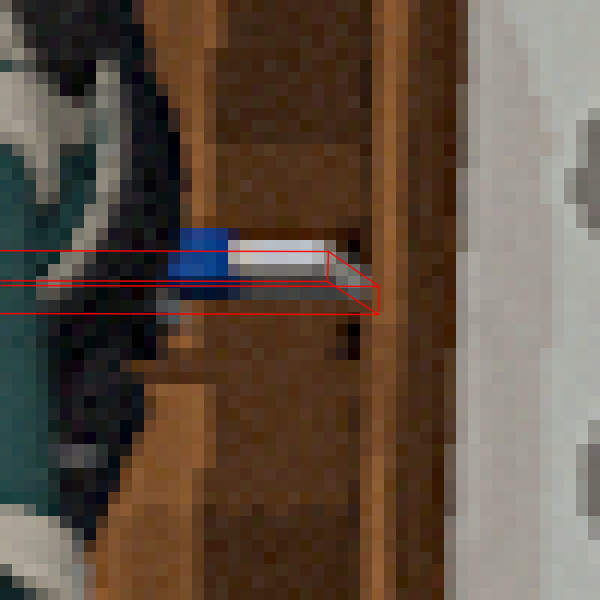

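Call:
send_rows([
  {"travel":[0.5,0.5,8],"turn":0,"gripper":5},
  {"travel":[0.5,0.5,15],"turn":0,"gripper":5},
  {"travel":[0.5,0.5,22],"turn":0,"gripper":5},
  {"travel":[0.5,0.5,28],"turn":0,"gripper":5},
  {"travel":[0.5,0.5,28],"turn":0,"gripper":5},
])

```text
time_s: 14.05
ee_pos: [0.4171, 0.1469, 0.0364]
orientation: [2.193, 2.245, 0.006]
ft_force: [1.1, 0.3, -0.6]
grip_width: 0.0119
```

```bash
python3 p.py .4177 .147 .0074 1.35
```

```text
pos [0.4171 0.1469 0.0364] tilt z [ 5.2e-03  7.0e-04 -1.0e+00] yaw y 1.36 t 14.05 F [ 1.1  0.3 -0.6] w 0.0119 j [ 0.28 -0.02  2.24 -0.    0.91  0.26]
go [[0.1, 0.5, 29.0], np.float64(0.01)]
```

No contact force: it is running freely in the groove.

Call:
send_rows([
  {"travel":[0,0.4,8],"turn":0,"gripper":5},
  {"travel":[0,0.4,15],"turn":0,"gripper":5},
  {"travel":[0,0.4,20],"turn":0,"gripper":5},
  {"travel":[0,0.4,24],"turn":0,"gripper":5},
  {"travel":[0,0.4,26],"turn":0,"gripper":5},
])

```text
time_s: 14.55
ee_pos: [0.4173, 0.1468, 0.0098]
orientation: [2.193, 2.246, 0.006]
ft_force: [-0.4, -0.1, -0.2]
grip_width: 0.0112
```

```bash
python3 p.py .4177 .147 .0074 1.35;python3 -c "
from wf import *
it=divitems()
view('w4.png','scene',130,210,130,230,it[:1])
view('w4t.png','top',195,245,165,215,it[:1])"
```

```text
pos [0.4173 0.1468 0.0098] tilt z [ 4.6e-03  5.0e-04 -1.0e+00] yaw y 1.36 t 14.55 F [-0.4 -0.1 -0.2] w 0.0112 j [ 0.28  0.03  2.26 -0.    0.85  0.26]
go [[0.1, 0.4, 2.4], np.float64(0.01)]
[0.4173 0.1468 0.0098]
```

View pics/w4.png

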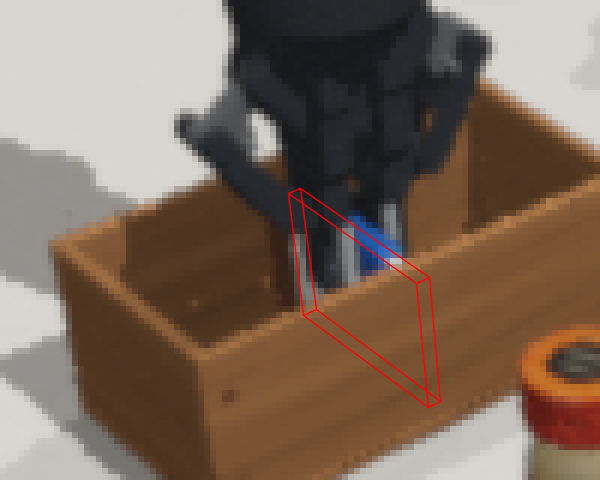

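View pics/w4t.png

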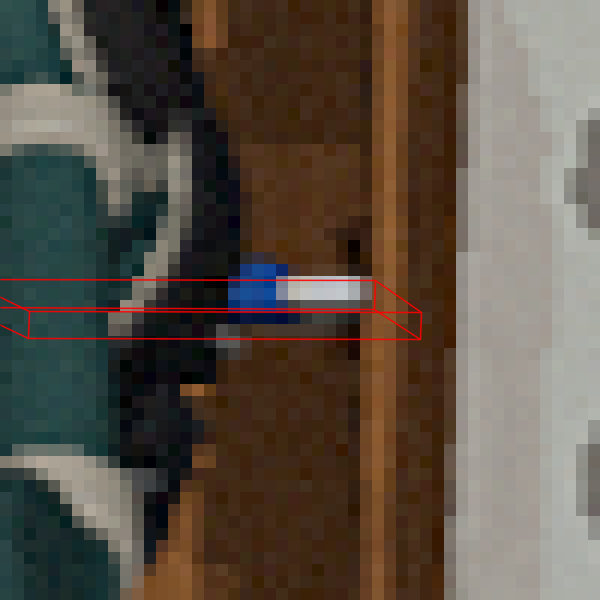

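Call:
send_rows([
  {"travel":[0,0.2,1.5],"turn":0,"gripper":5},
  {"travel":[0,0.2,2.5],"turn":0,"gripper":5},
  {"travel":[0,0.2,3.5],"turn":0,"gripper":5},
  {"travel":[0,0.2,3.5],"turn":0,"gripper":5},
])

```text
time_s: 15.05
ee_pos: [0.418, 0.1469, 0.0074]
orientation: [2.192, 2.245, 0.006]
ft_force: [-1.5, -1.6, 4.9]
grip_width: 0.0115
```

Call:
send_rows([
  {"travel":[0,0,0],"turn":0,"gripper":35},
  {"travel":[0,0,0],"turn":0,"gripper":45},
  {"travel":[0,0,0],"turn":0,"gripper":45},
  {"travel":[0,0,0],"turn":0,"gripper":45},
])

```text
time_s: 15.45
ee_pos: [0.418, 0.1468, 0.0073]
orientation: [2.192, 2.245, 0.006]
ft_force: [-0.6, -0.6, -0.6]
grip_width: 0.0448
```

Call:
send_rows([
  {"travel":[0,0,-20],"turn":0,"gripper":45},
  {"travel":[0,0,-60],"turn":0,"gripper":45},
  {"travel":[0,0,-105],"turn":0,"gripper":45},
  {"travel":[0,0,-150],"turn":0,"gripper":45},
  {"travel":[0,0,-165],"turn":0,"gripper":45},
])

```text
time_s: 15.95
ee_pos: [0.4203, 0.1477, 0.1779]
orientation: [2.189, 2.242, 0.018]
ft_force: [0.2, 0.0, 0.5]
grip_width: 0.045
```

```bash
python3 p.py .455 -.06 .19 -88.64;python3 -c "
from wf import *
it=[(BOX,.003,.043,.008,.066,(0,0,255))]
view('w5.png','scene',130,210,130,230,it[:1])
view('w5t.png','top',195,245,165,215,it[:1])"
```

```text
pos [0.4203 0.1477 0.1779] tilt z [ 0.0135  0.0029 -0.9999] yaw y 1.37 t 15.95 F [0.2 0.  0.5] w 0.045 j [ 0.28 -0.18  2.1  -0.    1.2   0.26]
go [[-208.5, 29.9, -12.3], np.float64(-89.99)]
```

View pics/w5.png

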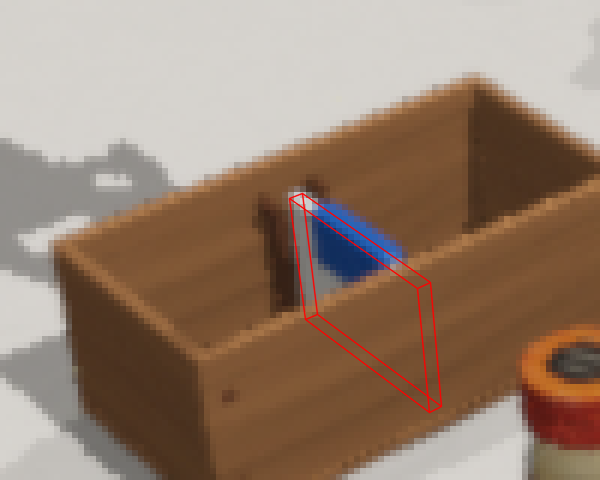

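Call:
send_rows([
  {"travel":[-42,6,-2],"turn":8,"gripper":45},
  {"travel":[-84,12,-4],"turn":16,"gripper":45},
  {"travel":[-126,18,-6],"turn":24,"gripper":45},
  {"travel":[-168,24,-8],"turn":32,"gripper":45},
  {"travel":[-208,30,-10],"turn":40,"gripper":45},
])

```text
time_s: 16.55
ee_pos: [0.4531, -0.0611, 0.1835]
orientation: [2.834, 1.353, 0.015]
ft_force: [1.5, 0.4, -0.0]
grip_width: 0.0447
```

```bash
python3 p.py .48 -.25 .15 -88.64
```

```text
pos [ 0.4531 -0.0611  0.1835] tilt z [ 0.0088  0.0031 -1.    ] yaw y -38.96 t 16.55 F [ 1.5  0.4 -0. ] w 0.0447 j [-0.19 -0.15  2.07  0.01  1.22  0.49]
go [[-130.2, 139.5, 33.2], np.float64(49.68)]
```

Call:
send_rows([
  {"travel":[-26,28,0],"turn":8.3,"gripper":45},
  {"travel":[-52,56,3],"turn":16.6,"gripper":45},
  {"travel":[-78,84,10],"turn":25,"gripper":45},
  {"travel":[-104,112,22],"turn":33.3,"gripper":45},
  {"travel":[-130,140,33],"turn":41.5,"gripper":45},
])

```text
time_s: 17.05
ee_pos: [0.4792, -0.251, 0.1472]
orientation: [-3.127, -0.251, -0.01]
ft_force: [0.3, 0.4, 0.6]
grip_width: 0.045
```

```bash
python3 p.py .4915 -.382 .06 -88.64
```

```text
pos [ 0.4792 -0.251   0.1472] tilt z [ 0.0059  0.005  -1.    ] yaw y -80.83 t 17.05 F [0.3 0.4 0.6] w 0.045 j [-0.53  0.05  1.95  0.01  1.14  0.87]
go [[-9.3, 131.6, 86.6], np.float64(7.81)]
```

Call:
send_rows([
  {"travel":[-3,40,5],"turn":4,"gripper":45},
  {"travel":[-6,80,20],"turn":7.8,"gripper":45},
  {"travel":[-9,115,45],"turn":7.8,"gripper":45},
  {"travel":[-9,131,75],"turn":7.8,"gripper":45},
  {"travel":[-9,131,75],"turn":7.8,"gripper":45},
])

```text
time_s: 17.55
ee_pos: [0.4871, -0.38, 0.0639]
orientation: [-3.129, -0.034, 0.005]
ft_force: [-0.4, 1.3, -1.0]
grip_width: 0.0449
```

Call:
send_rows([
  {"travel":[0,0,0],"turn":0,"gripper":45},
  {"travel":[0,0,0],"turn":0,"gripper":45},
])

```text
time_s: 17.75
ee_pos: [0.4859, -0.3783, 0.0626]
orientation: [-3.126, -0.034, 0.009]
ft_force: [1.0, 0.9, 0.4]
grip_width: 0.0446
```

```bash
python3 p.py .4915 -.3815 -.016 -88.64; python3 -c "
from wf import *
L=(.4915,-.3815,.0237)
it=[(L,.102,.055,.006,.012,(0,255,0)),(L,.045,.009,.012,.045,(0,0,255))]
view('w6.png','scene',225,345,325,445,it)
view('w6t.png','top',150,250,340,440,it)"
```

```text
pos [ 0.4859 -0.3783  0.0626] tilt z [-0.0061  0.015  -0.9999] yaw y -88.75 t 17.75 F [1.  0.9 0.4] w 0.0446 j [-0.71  0.28  1.85  0.01  1.03  0.84]
go [[6.0, 4.5, 78.5], np.float64(-0.11)]
```

View pics/w6.png

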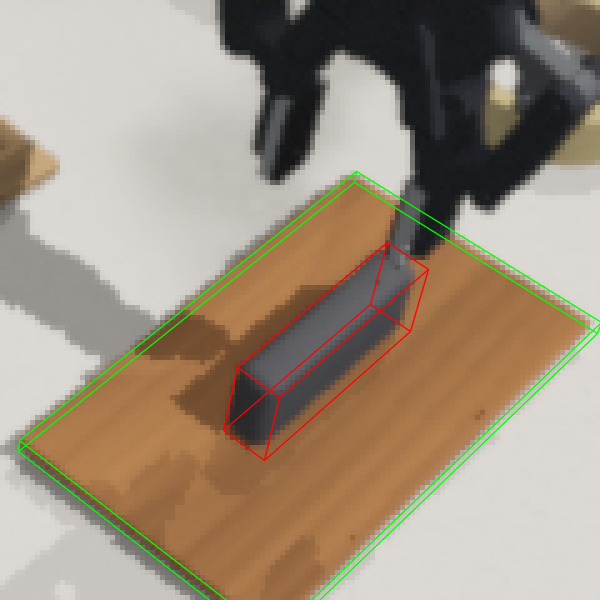

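View pics/w6t.png

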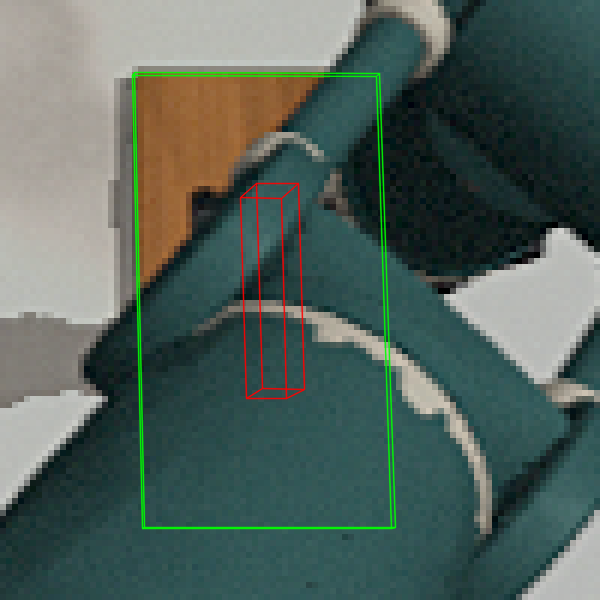

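Call:
send_rows([
  {"travel":[5,4,15],"turn":0,"gripper":45},
  {"travel":[6,4.5,30],"turn":0,"gripper":45},
  {"travel":[6,4.5,45],"turn":0,"gripper":45},
  {"travel":[6,4.5,55],"turn":0,"gripper":45},
  {"travel":[6,4.5,55],"turn":0,"gripper":45},
])

```text
time_s: 18.35
ee_pos: [0.4914, -0.3812, 0.0064]
orientation: [-3.126, -0.035, 0.011]
ft_force: [-0.4, 0.4, -0.2]
grip_width: 0.0449
```

```bash
python3 p.py .4915 -.3815 -.016 -88.64; python3 -c "
from chk import *
chk('s20.png',225,345,325,445,W=.0225,back=.036)"
```

```text
pos [ 0.4914 -0.3812  0.0064] tilt z [-0.0071  0.0158 -0.9999] yaw y -88.71 t 18.35 F [-0.4  0.4 -0.2] w 0.0449 j [-0.7   0.36  1.87  0.01  0.93  0.84]
go [[0.3, 0.7, 22.4], np.float64(-0.07)]
[ 0.4914 -0.3812  0.0064] 18.35 [-0.002 -0.023 -0.026  0.001  0.017  0.   ] 0.04490541230404405
```

View pics/cs20.png

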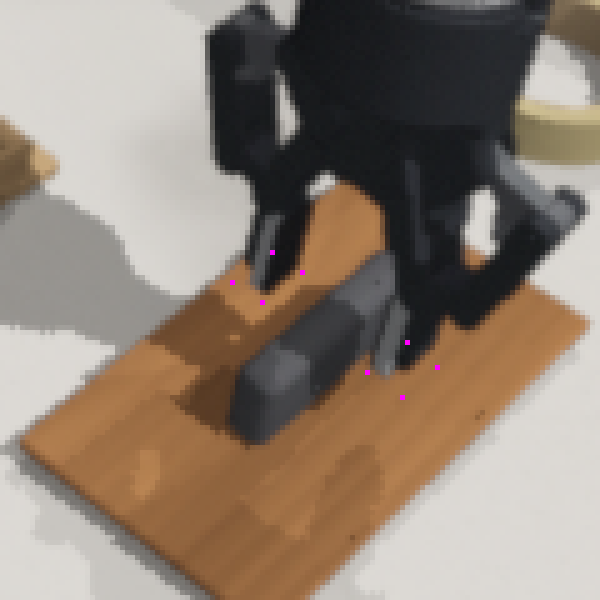

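Call:
send_rows([
  {"travel":[0,0.5,8],"turn":0,"gripper":45},
  {"travel":[0,0.5,15],"turn":0,"gripper":45},
  {"travel":[0,0.5,20],"turn":0,"gripper":40},
  {"travel":[0,0.5,22],"turn":0,"gripper":30},
  {"travel":[0,0.5,22],"turn":0,"gripper":25},
])

```text
time_s: 18.9
ee_pos: [0.4918, -0.3819, -0.0147]
orientation: [-3.126, -0.035, 0.009]
ft_force: [0.3, -0.0, 0.3]
grip_width: 0.0249
```

Call:
send_rows([
  {"travel":[0,0,0],"turn":0,"gripper":10},
  {"travel":[0,0,0],"turn":0,"gripper":10},
  {"travel":[0,0,0],"turn":0,"gripper":10},
  {"travel":[0,0,0],"turn":0,"gripper":10},
], grip_force=90)

```text
time_s: 19.3
ee_pos: [0.4922, -0.3821, -0.014]
orientation: [-3.127, -0.035, 0.008]
ft_force: [-0.3, 2.0, 4.8]
grip_width: 0.0167
```

```bash
python3 p.py .4915 -.3815 .13 -88.64
```

```text
pos [ 0.4922 -0.3821 -0.014 ] tilt z [-0.0053  0.0144 -0.9999] yaw y -88.72 t 19.3 F [-0.3  2.   4.8] w 0.0167 j [-0.7   0.38  1.88  0.01  0.9   0.84]
go [[-1.4, -2.7, -144.0], np.float64(-0.08)]
```

Call:
send_rows([
  {"travel":[0,0,-8],"turn":0,"gripper":10},
  {"travel":[0,0,-20],"turn":0,"gripper":10},
  {"travel":[0,0,-40],"turn":0,"gripper":10},
  {"travel":[0,0,-60],"turn":0,"gripper":10},
  {"travel":[0,0,-80],"turn":0,"gripper":10},
])

```text
time_s: 19.8
ee_pos: [0.4924, -0.3832, 0.067]
orientation: [-3.127, -0.035, 0.008]
ft_force: [0.4, -0.6, -2.5]
grip_width: 0.0163
```

Call:
send_rows([
  {"travel":[0,0,-20],"turn":0,"gripper":10},
  {"travel":[0,0,-40],"turn":0,"gripper":10},
  {"travel":[0,0,-58],"turn":0,"gripper":10},
  {"travel":[0,0,-70],"turn":0,"gripper":10},
  {"travel":[0,0,-70],"turn":0,"gripper":10},
])

```text
time_s: 20.3
ee_pos: [0.4941, -0.3854, 0.1398]
orientation: [-3.13, -0.035, 0.003]
ft_force: [-0.6, -0.6, -1.4]
grip_width: 0.0166
```

```bash
python3 p.py .488 -.30 .145 -88.64; python3 - <<'E'
from wf import *
st=status.read_state();p=st['ee_pos'];R=Ro.from_rotvec(st['orientation']).as_matrix();L=(p[0],p[1],np.arctan2(R[1,1],R[0,1])+np.pi/2);z=p[2]+.014
it=[(L,.102,.055,z+.006,z+.012,(0,255,0)),(L,.045,.009,z+.012,z+.045,(0,0,255))]
view('w7.png','scene',170,310,320,460,it)
E
```

```text
pos [ 0.4941 -0.3854  0.1398] tilt z [-0.002   0.0114 -0.9999] yaw y -88.72 t 20.3 F [-0.6 -0.6 -1.4] w 0.0166 j [-0.71  0.22  1.77  0.01  1.16  0.84]
go [[-4.2, -85.6, -4.2], np.float64(-0.08)]
```

View pics/w7.png

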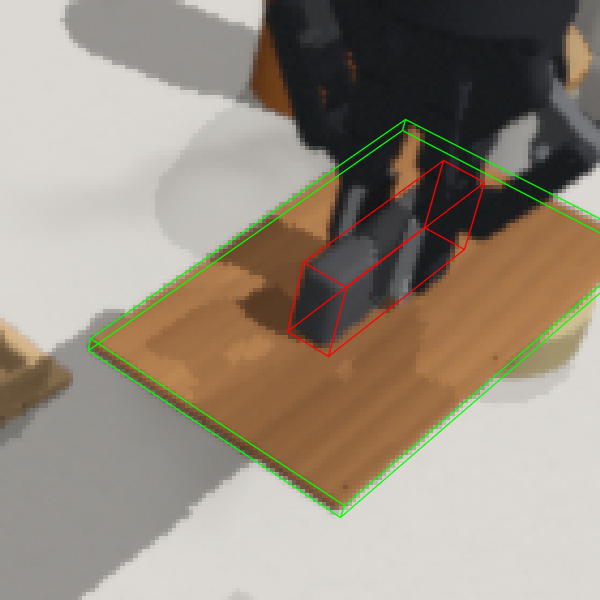

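```bash
python3 p.py .474 -.215 .148 -88.64
```

```text
pos [ 0.4933 -0.3847  0.1381] tilt z [-0.0039  0.0131 -0.9999] yaw y -88.72 t 20.35 F [-0.5 -0.2 -3.2] w 0.0169 j [-0.71  0.22  1.77  0.01  1.16  0.84]
go [[-15.6, -170.2, -7.6], np.float64(-0.08)]
```

Call:
send_rows([
  {"travel":[-2,-20,-3],"turn":0,"gripper":10},
  {"travel":[-5,-55,-8],"turn":0,"gripper":10},
  {"travel":[-9,-95,-8],"turn":0,"gripper":10},
  {"travel":[-12,-135,-8],"turn":0,"gripper":10},
  {"travel":[-16,-170,-8],"turn":0,"gripper":10},
])

```text
time_s: 20.85
ee_pos: [0.4718, -0.212, 0.1468]
orientation: [-3.126, -0.035, 0.01]
ft_force: [0.6, -0.4, -2.9]
grip_width: 0.0162
```

```bash
python3 p.py .446 -.035 .148 -88.64
```

```text
pos [ 0.4718 -0.212   0.1468] tilt z [-0.0064  0.0152 -0.9999] yaw y -88.72 t 20.85 F [ 0.6 -0.4 -2.9] w 0.0162 j [-0.48  0.01  1.99  0.01  1.15  1.07]
go [[-21.8, -177.5, 1.7], np.float64(-0.08)]
```

Call:
send_rows([
  {"travel":[-4,-33,0],"turn":0,"gripper":10},
  {"travel":[-9,-70,0],"turn":0,"gripper":10},
  {"travel":[-13,-106,0],"turn":0,"gripper":10},
  {"travel":[-18,-142,0],"turn":0,"gripper":10},
  {"travel":[-22,-177,0],"turn":0,"gripper":10},
])

```text
time_s: 21.35
ee_pos: [0.4435, -0.0333, 0.1483]
orientation: [-3.125, -0.035, 0.014]
ft_force: [-0.1, 0.2, -2.3]
grip_width: 0.0162
```

```bash
python3 p.py .4177 .147 .148 -88.64
```

```text
pos [ 0.4435 -0.0333  0.1483] tilt z [-0.0091  0.0161 -0.9998] yaw y -88.72 t 21.35 F [-0.1  0.2 -2.3] w 0.0162 j [-0.14 -0.14  2.12  0.02  1.17  1.4 ]
go [[-21.8, -180.8, 3.5], np.float64(-0.08)]
```

Call:
send_rows([
  {"travel":[-5,-40,0],"turn":0,"gripper":10},
  {"travel":[-10,-80,0],"turn":0,"gripper":10},
  {"travel":[-15,-120,0],"turn":0,"gripper":10},
  {"travel":[-19,-158,0],"turn":0,"gripper":10},
  {"travel":[-22,-181,0],"turn":0,"gripper":10},
])

```text
time_s: 21.85
ee_pos: [0.4149, 0.1497, 0.1503]
orientation: [-3.125, -0.038, 0.018]
ft_force: [-0.4, 0.0, -1.8]
grip_width: 0.0166
```

Call:
send_rows([
  {"travel":[0,0,0],"turn":0,"gripper":10},
  {"travel":[0,0,0],"turn":0,"gripper":10},
  {"travel":[0,0,0],"turn":0,"gripper":10},
])

```text
time_s: 22.15
ee_pos: [0.4141, 0.1489, 0.1495]
orientation: [-3.126, -0.038, 0.02]
ft_force: [0.7, 0.4, -2.2]
grip_width: 0.0163
```

```bash
python3 p.py .4177 .147 .085 -88.64;  cat > lidview.py <<'E'
from wf import *
import sys
st=status.read_state();p=st['ee_pos'];R=Ro.from_rotvec(st['orientation']).as_matrix();L=(p[0],p[1],np.arctan2(R[1,1],R[0,1])+np.pi/2);z=p[2]+.014
it=[(L,.102,.055,z+.006,z+.012,(0,255,0)),(L,.045,.009,z+.012,z+.045,(0,0,255)),(BOX,.1,.053,0,.08,(255,255,0))]
view(sys.argv[1]+'.png','scene',90,230,120,260,it)
view(sys.argv[1]+'t.png','top',160,270,130,240,it)
E
python3 lidview.py w8
```

```text
pos [0.4141 0.1489 0.1495] tilt z [-0.013   0.0156 -0.9998] yaw y -88.61 t 22.15 F [ 0.7  0.4 -2.2] w 0.0163 j [ 0.27 -0.15  2.13  0.02  1.17  1.81]
go [[4.4, 3.0, 64.4], np.float64(0.03)]
```

View pics/w8.png

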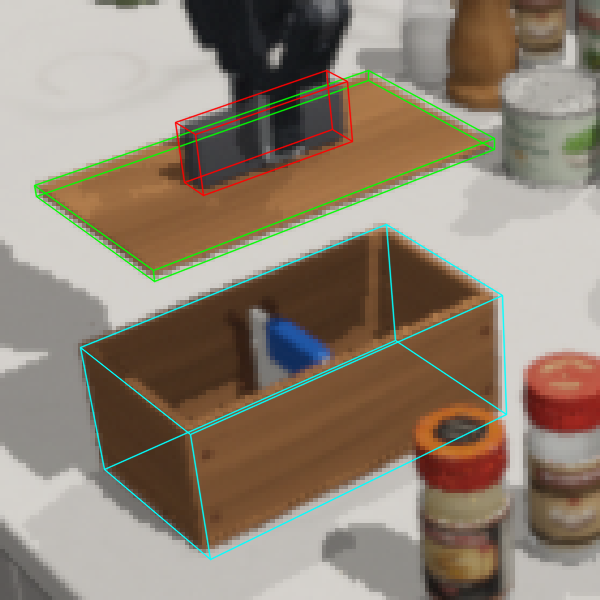

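View pics/w8t.png

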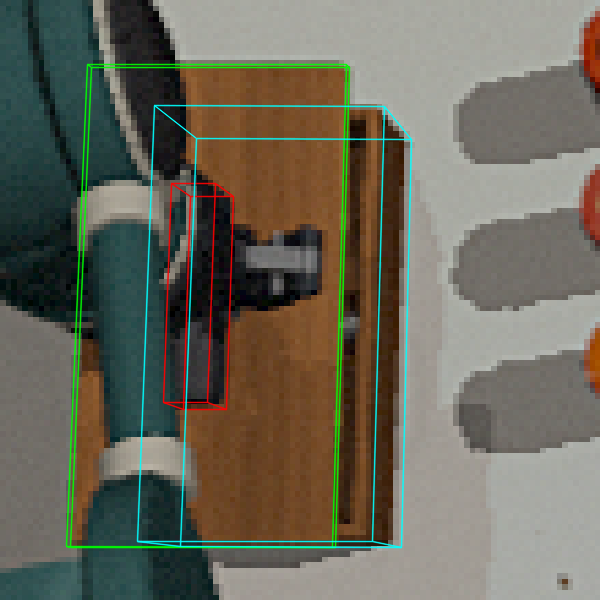

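Call:
send_rows([
  {"travel":[2,1,12],"turn":0,"gripper":10},
  {"travel":[4,2,26],"turn":0,"gripper":10},
  {"travel":[4,3,40],"turn":0,"gripper":10},
  {"travel":[4,3,50],"turn":0,"gripper":10},
  {"travel":[4,3,54],"turn":0,"gripper":10},
])

```text
time_s: 22.75
ee_pos: [0.4165, 0.146, 0.0935]
orientation: [-3.126, -0.035, 0.025]
ft_force: [-0.3, -0.3, -2.1]
grip_width: 0.0165
```

Call:
send_rows([
  {"travel":[0,0,0],"turn":0,"gripper":10},
  {"travel":[0,0,0],"turn":0,"gripper":10},
  {"travel":[0,0,0],"turn":0,"gripper":10},
])

```text
time_s: 23.05
ee_pos: [0.417, 0.1463, 0.094]
orientation: [-3.126, -0.036, 0.023]
ft_force: [-0.8, -0.4, -2.5]
grip_width: 0.0166
```

```bash
python3 p.py .4177 .147 .082 -88.64
```

```text
pos [0.417  0.1463 0.094 ] tilt z [-0.015   0.0153 -0.9998] yaw y -88.7 t 23.05 F [-0.8 -0.4 -2.5] w 0.0166 j [ 0.26 -0.08  2.19  0.02  1.05  1.8 ]
go [[0.9, -0.5, 12.0], np.float64(-0.06)]
```

Call:
send_rows([
  {"travel":[1,-0.5,4],"turn":0,"gripper":10},
  {"travel":[1,-0.5,8],"turn":0,"gripper":10},
  {"travel":[1,-0.5,11],"turn":0,"gripper":10},
  {"travel":[1,-0.5,11],"turn":0,"gripper":10},
  {"travel":[1,-0.5,11],"turn":0,"gripper":10},
])

```text
time_s: 23.55
ee_pos: [0.4176, 0.1469, 0.0828]
orientation: [-3.126, -0.036, 0.024]
ft_force: [0.1, 0.5, -3.6]
grip_width: 0.0163
```

Call:
send_rows([
  {"travel":[0,0,0],"turn":0,"gripper":10},
  {"travel":[0,0,0],"turn":0,"gripper":10},
  {"travel":[0,0,0],"turn":0,"gripper":10},
  {"travel":[0,0,0],"turn":0,"gripper":10},
  {"travel":[0,0,0],"turn":0,"gripper":10},
])

```text
time_s: 24.05
ee_pos: [0.4177, 0.1469, 0.0829]
orientation: [-3.126, -0.036, 0.024]
ft_force: [0.8, 0.1, -2.3]
grip_width: 0.0165
```

```bash
python3 p.py .4177 .147 .082 -88.64; python3 lidview.py w9; python3 - <<'E'
from h import *
s=snap('top','topend.png')
for n in (1,2,3): print([(round(d['conf'],2),np.round(d['xyz'],3).tolist()) for d in landmark_of('spice%d_mid'%n,'top')])
print([(round(d['conf'],2),np.round(d['xyz'],3).tolist()) for d in landmark_of('lid_grip','scene')],status.read_state()['qd'].round(3))
E
```

```text
pos [0.4177 0.1469 0.0829] tilt z [-0.0152  0.0153 -0.9998] yaw y -88.7 t 24.05 F [ 0.8  0.1 -2.3] w 0.0165 j [ 0.27 -0.07  2.19  0.02  1.03  1.8 ]
go [[0.0, -0.0, 0.9], np.float64(-0.06)]
[(0.65, [0.398, -0.024, 0.056])]
[(0.78, [0.542, -0.016, 0.054])]
[(0.77, [0.473, -0.017, 0.056])]
[(0.83, [0.415, 0.145, 0.125])] [-0.     0.001  0.001 -0.002  0.     0.   ]
```

View pics/w9.png

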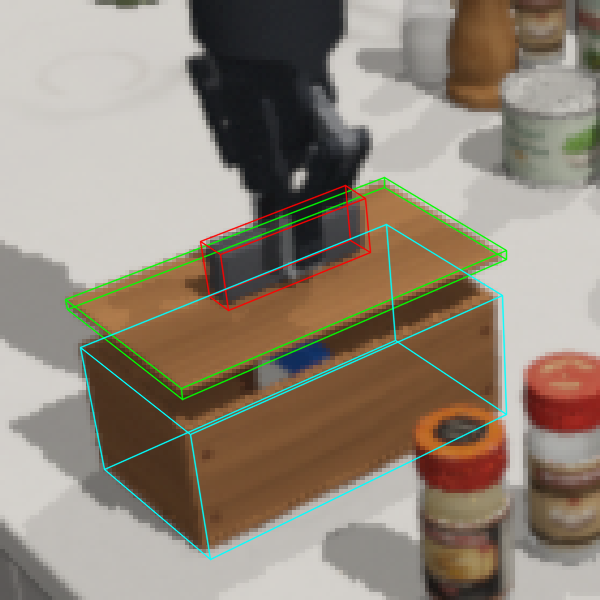

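View pics/w9t.png

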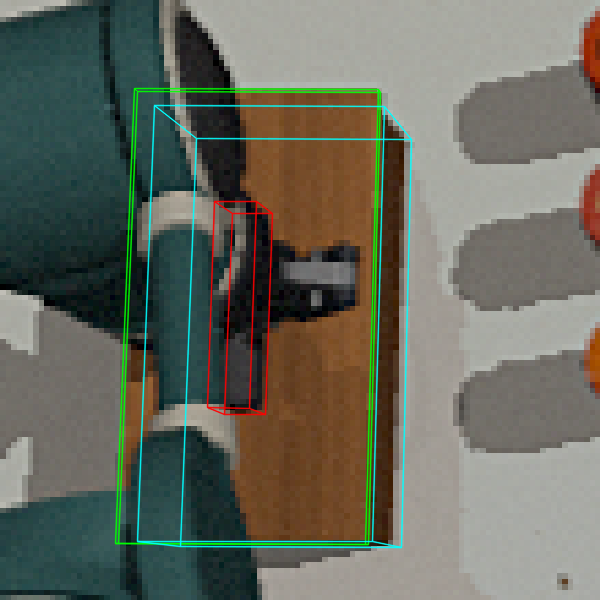

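```bash
python3 -c "
from rig import job
print(job.close_job())"
```

```text
the job is handed in; nothing more can be done
None
```

The divider is fully down in the box's groove and released. The lid is held about 17 mm above the rim, lined up with the box, and I handed the job in at about 24 s. No verdict was reported, so the results below are my own checks.

- **Divider:** it touched the box floor at the height I had worked out from the stand. The picture after release shows it upright in the rails, matching the predicted outline.
- **Lid:** the arm reads centred within about 1 mm of my box measurement, which is itself good to about 2 mm. The lid is tilted about 0.02 rad and is almost exactly parallel to the box. It is still, and the force reading shows nothing beyond the lid's weight. The network put its grip about 45 mm above the rim (15 mm clearance), against 47 mm by my reckoning.
- **Jars:** the lid crossed them with its underside at about 160 mm. The network found all three within a few mm of where they started.

Two readings disagreed:

- **Fingertip height:** the fingertips really sit about 32 mm higher than the reported tool position. I saw this in the pictures, confirmed it by touching the worktop with under 30 N, and corrected every height for it.
- **Scene camera:** my box and lid outlines came out about 2% too large in this camera, so I used the top camera for sideways alignment.

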